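Cure the glued watches on the ratchet turntable

ROBOT

A 6-joint arm with a two-finger parallel gripper is mounted at the origin on the work surface. World frame = base frame: x ahead of the robot, y to its left, z up, the work surface at z = 0. Lengths are in mm, angles in rad, forces in N, time in s.
With the tool pointing down it reaches from about 300 to 825 mm from the base axis. Payload 5.4 kg.
Tool frame: the origin (TCP) lies at the very end of the fingers, on their centre line; the grasp point (between the pads) lies 19 mm behind it; z points along the fingers, y is the direction in which the jaws open and shut (so a half turn about z gives the same grasp; the last joint's range is limited). The gripper opens to 92 mm and grips with 3 to 60 N. Pads are 20 mm wide; open, the fingers measure 128 mm over their backs; the gripper's body (75 mm by 189 mm) begins 69 mm behind the grasp point.
Start: joints at [1.064, 0.158, 1.597, -0, 1.386, -0.21], TCP at [168.175, 549.839, 214.601] pointing down, gripper open.
Joint ranges: [-2.91, 2.91], [-0.94, 2.29], [0.18, 2.7], [-1.29, 4.43], [0.17, 2.64], [-3, 3]. Speed limits (rad/s): [2.57, 2.57, 3.14, 3.14, 3.14, 3.14].

INTERFACE

Orientations are given as a rotation vector (axis times angle).
In Python, from plant import sense, eyes, manip, find_in, cut_out gives the robot as it stands.
- The arm moves only by the tool drive_tool, never from a script. Its argument "moves" is a list of rows, each a list of 7 numbers: the shift along the tool's x, y, z in mm, then the turn, a rotation vector about the tool's x, y, z in degrees, then the opening in per cent of the stroke, from 0 (shut) to 100 (fully open). A call has 1 to 5 rows; each row shifts and turns the pose as measured when the row begins, along the tool's axes as they then stand; what a row does not reach is not made up. A row lasts 1/10 s, in which the tool goes at most 50 mm and 8.59 degrees, less where a joint would pass 70% of its speed; a pose out of reach is approached as far as the arm can. A call is refused whole if a number of a shift passes 50 or a number of a turn 8.59, either way. A call with a gripper value outside its range is refused whole. The fingers move at their own pace and stop on an object; "squeeze" is the grip in N (left out, the last holds). Time passes only in rows, so rows that do not move let the fingers close. It gives the time, the measured TCP pose, the force and the opening at its end, in the units of the state.
- sense(): the state, without advancing time (a new reading comes with each control period).
- eyes.grab_frame(name): name is "scene" or "top"; returns the picture (384x512x3 uint8, red, green, blue); there is no depth.
- eyes.camera_model(name): a dict with "fx", "fy", "cx", "cy" (pixels), "T" (4x4, takes a point from camera to world coordinates). Camera axes: x right, y up, looking along -z (the intrinsics and any distortion apply to the point x, -y, -z); pixel columns grow to the right and rows downward; lengths in mm; the calibration is good to about 2 mm. A picture is of the moment at which its call begins. camera_model takes no time and is no camera call.
- manip.finish_job(): hands the job in, once; it reports no verdict.
Trained networks look in the newest picture that a camera, given by its name, has taken for a name from the list of things; names that differ only in an ending like _2 or _b are one class to them, and where a whole thing is asked for, a point or a joint stands for the part that bears it (a point fixed in the world has none). Each returns a list of dicts, best first, with "p" (0 to 1); they miss things now and then, are a little off and sometimes report something else, mostly with a low value. They report only what shows in the picture. A call takes as long as a camera call. They do not tell look-alikes from the thing itself.
- find_in(camera, name): "xy" ([column, row] in pixels, amid what is visible of it).
- cut_out(camera, name): "region" (384x512 bool, what is visible of it) and "xy" ([column, row] in pixels, amid what is visible of it).
The state is a dict: "t": time; "joint_positions": joint angles; "dq": joint speeds; "joint_torque": joint torques, N m; "tcp_pos": TCP position; "ee_rot": TCP orientation; "wrist_force": force on the tool from outside, world axes, zero at the start; "ft_torque": the same for the moment, N m; "grip_width": finger opening in mm.
Only numpy, scipy, OpenCV 4.12 (cv2) and the standard library are available. Lean on these libraries where they do the work, as an engineer would, in place of code of your own. Each camera call takes 0.05 s, during which the arm holds its last target. There are 200 camera calls.

TASK

Lay every watch from the mat, glass up, into a nest of its own outline on the turntable. Then bring the watches to the lamp with exactly four full strokes of the ratchet lever, letting it come all the way back after each, and only then start the timer: set it against the steel stop and push its button in fully so that the stop takes the push. Leave the timer at the stop and the watches seated flat in their nests, and do not disturb the mouse, the bottle or the screwdriver.

Things in the scene. Friction and masses are not known exactly. Their poses are not given: they have to be found in the camera images.
- round_1: Round smartwatch body without strap, 42 mm across, 14 mm thick, 50 g, aluminium with black glass on top, lying glass up on the bench mat. Origin: centre of its underside; z up through the glass. May be absent (None). It fits only a nest of its own outline, either of the two, with 2 mm to spare all round; then it stands 9 mm above the nest's wall.
- round_2: Round smartwatch body without strap, 42 mm across, 14 mm thick, 50 g, aluminium with black glass on top, lying glass up on the bench mat. Origin: centre of its underside; z up through the glass. May be absent (None). It fits only a nest of its own outline, either of the two, with 2 mm to spare all round; then it stands 9 mm above the nest's wall.
- square_1: Square smartwatch body without strap, 36 by 36 mm, 14 mm thick, 50 g, aluminium with black glass on top, lying glass up on the bench mat. Origin: centre of its underside; z up through the glass, x and y square to its sides. May be absent (None). It fits only a nest of its own outline, either of the two, with 2 mm to spare all round; then it stands 9 mm above the nest's wall.
- square_2: Square smartwatch body without strap, 36 by 36 mm, 14 mm thick, 50 g, aluminium with black glass on top, lying glass up on the bench mat. Origin: centre of its underside; z up through the glass, x and y square to its sides. May be absent (None). It fits only a nest of its own outline, either of the two, with 2 mm to spare all round; then it stands 9 mm above the nest's wall.
- station: Fixed curing station. Origin: turntable's vertical axis at bench height. Black base 240 mm across, 10 mm high; silver turntable 230 mm across, top at 42 mm; 10 mm high hub nut, 28 mm across, at its centre. UV lamp, 130 mm tall, 215 mm from the axis at 15 degrees counter-clockwise of the station's x, its head over 165 mm from the axis. The lever sticks out on the -y side.
- turntable (a joint): Turntable angle, rad; 0 at the start, growing clockwise seen from above. Each full lever stroke advances it one notch of 0.524 rad (30 degrees); friction holds it where it is left and the ratchet cannot take it back. A part stroke moves it part of a notch; the next full stroke then completes that notch.
- lever (a joint): Ratchet lever, rad: 0 at rest, 0.664 at its end stop, turning clockwise seen from above about the station's axis. The first 0.14 rad is idle, then it carries the turntable; 2 to 4 N at the handle. A light spring returns it to 0 when let back, the turntable staying; only from 0 does it take the next notch.
- lever_top (a point): Top centre of the lever's upright handle, 82 mm above the bench, 178 mm from the turntable's axis, at rest 71 degrees clockwise of the station's x. A round black grip 18 mm across over its upper 22 mm, on a 14 mm steel post, on a flat arm 14 to 20 mm above the bench. Push it with closed fingers or take it between them from above.
- nest_round_a (a point): Floor centre of a round nest on the turntable, 80 mm from its axis and, at turntable 0, 67.5 degrees counter-clockwise of the station's x; turns with the turntable (its axes too). Inside: a circle 46 mm across, walled 5 mm high and 4 mm thick in black; floor 42 mm above the bench. Next nest 61 mm away.
- nest_square_a (a point): Floor centre of a square nest on the turntable, 80 mm from its axis and, at turntable 0, 112.5 degrees counter-clockwise of the station's x; turns with the turntable (its axes too). Inside: a 40 mm square, sides along and across the radius, walled 5 mm high and 4 mm thick in black; floor 42 mm above the bench. Next nest 61 mm away.
- nest_round_b (a point): Floor centre of a round nest on the turntable, 80 mm from its axis and, at turntable 0, 157.5 degrees counter-clockwise of the station's x; turns with the turntable (its axes too). Inside: a circle 46 mm across, walled 5 mm high and 4 mm thick in black; floor 42 mm above the bench. Next nest 61 mm away.
- nest_square_b (a point): Floor centre of a square nest on the turntable, 80 mm from its axis and, at turntable 0, 202.5 degrees counter-clockwise of the station's x; turns with the turntable (its axes too). Inside: a 40 mm square, sides along and across the radius, walled 5 mm high and 4 mm thick in black; floor 42 mm above the bench. Next nest 61 mm away.
- timer: Loose white bench timer, 60 mm (x) by 56 mm (y) by 30 mm high, 120 g, grey display on top. Origin: centre of its underside. Its single start button is on its -x face; its plain +x face is the one to set against the stop.
- timer_button (a joint): Travel of the timer's start button in m: 0 out, 0.006 fully in; grows as it is pushed along the timer's +x. Spring: 4 N fully in; it comes out again when released.
- button_face (a point): Centre of the outer face of the timer's round button: 20 mm across, 41 mm in -x from the timer's centre, 16 mm above the bench, standing 11 mm out of the case.
- stop: Dark steel bar fixed to the bench, 16 mm (x) by 130 mm (y) by 30 mm high. Origin: centre of its underside. The timer belongs against its -x face (timer's centre at x = -38 mm in the stop's frame, x axes alike).
- mouse: Bystander: black computer mouse, 58 mm (x) by 100 mm (y), 34 mm high. Origin: centre of its underside.
- solvent: Bystander: small bottle, 44 mm across, 110 mm tall. Origin: centre of its underside.
- driver: Bystander: screwdriver 150 mm long lying on the bench, along its own x. Origin: near its middle, on the bench.
Mind the look-alikes: they are no part of the job. What is shaped like the timer but purple is not meant. Leave any green or red look-alike of the round_2 alone.

How it is judged:
By the outcome, as a careful person would: the job done as asked, in the order asked, and still so for the second after the job is handed in, with the robot touching nothing.
Of round_1, round_2, square_1, square_2 only 2 to 4 are there at a start; the rules pass over those that are not, and their reading is None.
At some moment in a run one of round_1, round_2, square_1, square_2, timer may be knocked a few centimetres aside while the robot is not near it.
Once in a run the grip may slacken for a moment while it holds something.
It also fails if it takes over 210 s, if anything falls off the work surface, if the arm or the gripper's body presses on something with over 40 N, if the wrist force passes 120 N, or if a joint passes its speed limit or range.

## Working session

There is one attempt and no reset: what is moved stays moved. The work goes in short steps, Python scripts to look and compute and a tool call to move; the robot and the scene stay as the last step left them, time stands still between calls to the robot, and variables do not carry over. Pictures are saved under pics/ and viewed, about 12 in all and at most 16, crops included, and the job is handed in when it is done.

Besides the shell and the picture viewer there is one more tool, called as name([rows], argument=value, ...), one row to a line, values as JSON. drive_tool: Moves the arm, as the interface text tells. Its arguments: {"type":"object","properties":{"moves":{"type":"array"},"squeeze":{"type":"number"}},"required":["moves"]}

```bash
mkdir -p pics; ls
python3 - <<'E'
from plant import sense,eyes
import cv2,numpy as np
for n in("scene","top"):
    im=eyes.grab_frame(n); cv2.imwrite(f"pics/{n}0.png",cv2.resize(im[:,:,::-1],(800,600),interpolation=cv2.INTER_CUBIC))
    m=eyes.camera_model(n); print(n,{k:np.round(v,3) for k,v in m.items() if not isinstance(v,str)})
s=sense();print(s)
E
```

```text
pics
scene {'fx': np.float64(379.062), 'fy': np.float64(379.062), 'cx': np.float64(254.908), 'cy': np.float64(191.43), 'T': array([[-6.76000e-01, -5.49000e-01,  4.92000e-01,  9.89508e+02],
       [ 7.36000e-01, -4.90000e-01,  4.66000e-01,  4.21247e+02],
       [-1.40000e-02,  6.77000e-01,  7.36000e-01,  7.33135e+02],
       [ 0.00000e+00,  0.00000e+00,  0.00000e+00,  1.00000e+00]])}
top {'fx': np.float64(469.57), 'fy': np.float64(469.57), 'cx': np.float64(254.769), 'cy': np.float64(185.805), 'T': array([[ 9.000000e-03,  9.850000e-01, -1.720000e-01,  3.417410e+02],
       [-1.000000e+00,  1.000000e-02,  8.000000e-03,  1.501900e+01],
       [ 1.000000e-02,  1.720000e-01,  9.850000e-01,  1.263786e+03],
       [ 0.000000e+00,  0.000000e+00,  0.000000e+00,  1.000000e+00]])}
{'t': 0.1, 'joint_positions': array([ 1.06390681e+00,  1.58969025e-01,  1.59810170e+00, -9.29542468e-06,
        1.38620697e+00, -2.10100438e-01]), 'dq': array([ 0.00022191, -0.00140939, -0.00451905,  0.00018199, -0.00121615,
        0.00159127]), 'joint_torque': array([ 4.45292917e-04, -3.86501527e+01, -3.22961998e+01,  7.03043374e-02,
        3.39174899e-02, -1.03639013e-04]), 'tcp_pos': array([167.90141871, 549.34744699, 213.72924161]), 'ee_rot': array([-4.64397119e-01, -3.10648883e+00,  2.48316446e-03]), 'wrist_force': array([-0.41407566,  0.0686673 ,  0.21484233]), 'ft_torque': array([ 0.02615293, -0.04430342, -0.02064201]), 'grip_width': 91.5055100245444}
```

View pics/top0.png

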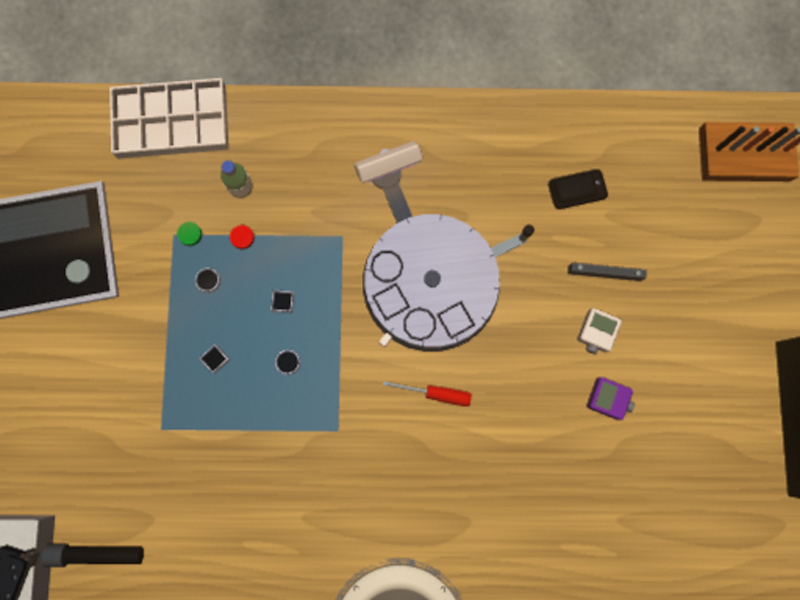

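View pics/scene0.png

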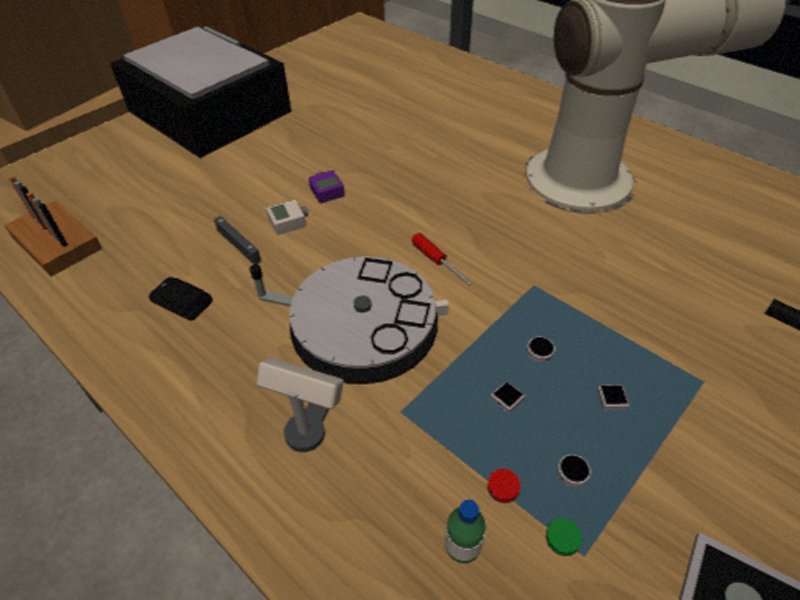

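Top view, 800x600 pixels:
- **Watches:** round at (207,279) and (287,362), square at (282,301) and (214,358). The red (241,237) and green (189,233) discs are look-alikes.
- **Timer and stop:** the white timer is at (600,330), with its button at (592,348). The purple one at (611,398) is not meant. The stop is at (607,271).
- **Station:** centre at (432,280), lever top at (528,232).

```bash
cat > h.py <<'E'
import numpy as np,cv2
from plant import sense,eyes,manip,find_in,cut_out
from scipy.spatial.transform import Rotation as Rn
from scipy.optimize import least_squares
def w2p(P,cam="top"):
    m=eyes.camera_model(cam);T=np.asarray(m["T"],float);p=(np.atleast_2d(P)-T[:3,3])@T[:3,:3]
    return np.c_[m["cx"]+m["fx"]*p[:,0]/-p[:,2],m["cy"]+m["fy"]*p[:,1]/p[:,2]]
def p2w(uv,z,cam="top"):
    m=eyes.camera_model(cam);T=np.asarray(m["T"],float);uv=np.atleast_2d(uv)
    d=np.c_[(uv[:,0]-m["cx"])/m["fx"],-(uv[:,1]-m["cy"])/m["fy"],-np.ones(len(uv))]@T[:3,:3].T
    return T[:3,3]+d*((z-T[2,3])/d[:,2])[:,None]
def blob(im,xy,r,lo,hi):
    """dark blob near pixel xy: weighted centroid and minAreaRect"""
    x,y=np.round(xy).astype(int);g=im[y-r:y+r+1,x-r:x+r+1].max(2).astype(float)
    w=np.clip((hi-g)/(hi-lo),0,1)
    n,l,s,c=cv2.connectedComponentsWithStats((w>.2).astype(np.uint8))
    k=l[r-2:r+3,r-2:r+3].ravel();k=np.bincount(k[k>0]).argmax() if (k>0).any() else 1
    w=w*(cv2.dilate((l==k).astype(np.uint8),np.ones((3,3)))>0);Y,X=np.mgrid[:2*r+1,:2*r+1]
    return np.array([x-r+(w*X).sum()/w.sum(),y-r+(w*Y).sum()/w.sum()]),w.sum(),w
def pose():
    s=sense();R=Rn.from_rotvec(s["ee_rot"]).as_matrix();return s,s["tcp_pos"],R
def plan(x,y,z,yaw=None):
    """tool-frame shift to a world target; yaw = wanted world angle of jaw (y) axis, deg, mod 180"""
    s,p,R=pose();d=R.T@(np.array([x,y,z])-p);o=[round(v,1) for v in d]
    t=0
    j=np.degrees(np.arctan2(R[1,1],R[0,1]))
    if yaw is not None:t=-((yaw-j+90)%180-90)
    a=np.cross([0,0,-1],R[:,2]);a=np.degrees(R.T@(-a))
    print("shift",o,"turn z",round(t,2),"tilt fix",np.round(a,2),"jaw",round(j,1),"j6",s["joint_positions"][5].round(2),"tcp",p.round(1),"t",round(s["t"],1),"w",round(s["grip_width"],1))
E
python3 - <<'E'
from h import *
print(eyes.camera_model("top").keys(),{k:v for k,v in eyes.camera_model("top").items() if k not in("T",)})
im=eyes.grab_frame("top");k=.64
for n,a in dict(r1=(207,279),s1=(282,301),s2=(214,358),r2=(287,362)).items():
    c,A,w=blob(im,np.array(a)*k,9,40,110);P=p2w(c,15)[0]
    print(n,c.round(2),A.round(1),P.round(1))
for n in("round_1","square_1","nest_round_a","nest_square_a","timer","button_face","stop","station","lever_top","driver","mouse"):
    r=find_in("top",n);print(n,[(np.round(d["xy"],1).tolist(),round(d["p"],2)) for d in r])
y0,y1,x0,x1=125,230,100,330
cv2.imwrite("pics/c1.png",cv2.resize(im[120:240,225:425,::-1],(800,480),interpolation=cv2.INTER_CUBIC))
cv2.imwrite("pics/c2.png",cv2.resize(im[140:250,100:225,::-1],(682,600),interpolation=cv2.INTER_CUBIC))
print(im[179,132],im[179,137],im[179,150],sense()["t"])
E
```

```text
dict_keys(['fx', 'fy', 'cx', 'cy', 'T']) {'fx': 469.56997479854954, 'fy': 469.56997479854954, 'cx': 254.76911449270048, 'cy': 185.80475294204854}
r1 [132.02 178.53] 123.5 [576.7 336.6  15. ]
s1 [180.1  192.35] 114.4 [540.2 205.6  15. ]
s2 [136.27 229.19] 120.4 [440.2 318.   15. ]
r2 [183.53 231.33] 133.2 [435.7 192.8  15. ]
round_1 [([182.4, 231.8], 0.73), ([155.5, 151.1], 0.54), ([121.5, 147.3], 0.52), ([132.4, 177.4], 0.49)]
square_1 [([178.0, 194.6], 0.72), ([136.7, 227.2], 0.64)]
nest_round_a [([275.5, 180.8], 0.64), ([149.0, 110.4], 0.31)]
nest_square_a [([276.3, 179.6], 0.96)]
timer [([391.1, 258.4], 0.86), ([383.9, 212.8], 0.75), ([275.9, 177.7], 0.44)]
button_face []
stop [([389.2, 171.9], 0.55)]
station [([272.5, 174.7], 0.91), ([370.4, 122.5], 0.72), ([277.2, 177.6], 0.62)]
lever_top [([330.1, 157.4], 0.78), ([177.5, 192.4], 0.25)]
driver [([283.4, 250.7], 0.6), ([383.1, 211.1], 0.4), ([327.8, 156.7], 0.16)]
mouse [([372.0, 122.6], 0.59), ([278.7, 179.2], 0.31)]
[41 38 35] [44 42 39] [ 89 112 123] 0.7
```

View pics/c1.png

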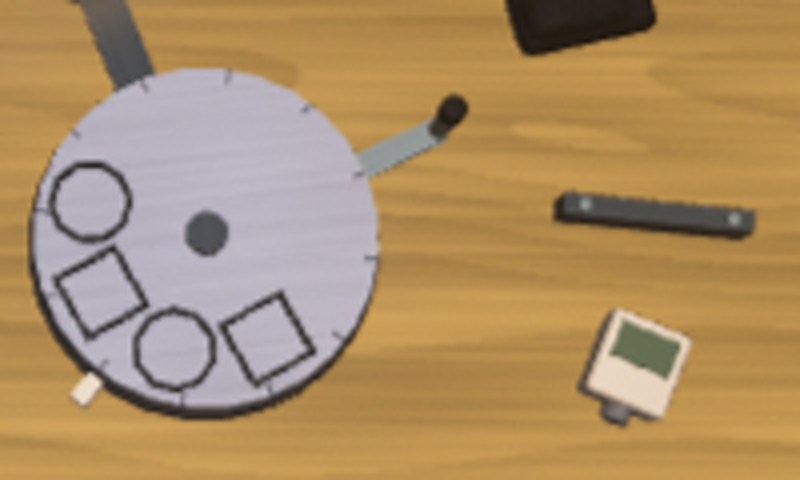

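View pics/c2.png

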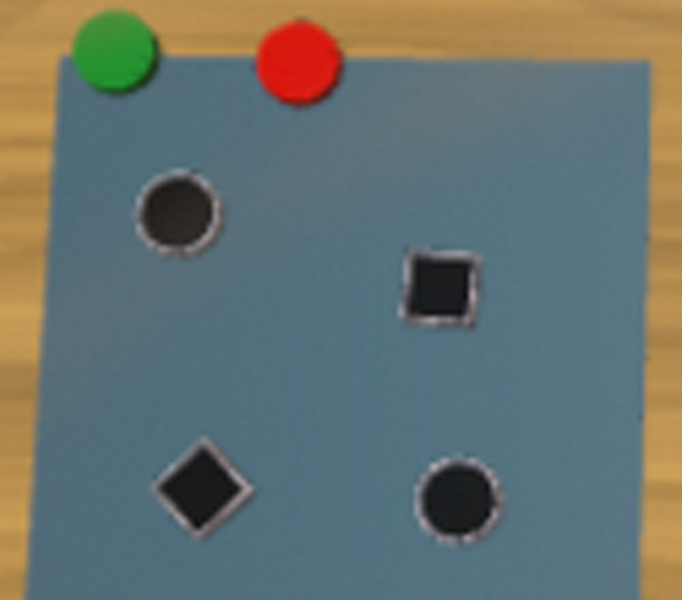

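c1 shows the four nests on the left of the turntable, the lever at the upper right, and the white timer with its button side towards the robot. c2 confirms four black-glass watches with silver rims: round at (178,212) and (458,499), square at (441,288) and (203,488). The green and red discs are separate. Next I fit the poses.

```bash
cat >> h.py <<'E'
from scipy.optimize import minimize
from scipy.ndimage import map_coordinates
def ringpts(kind,half,n=80):
    t=np.linspace(0,1,n,endpoint=False)
    if kind=="r":return np.c_[half*np.cos(2*np.pi*t),half*np.sin(2*np.pi*t)]
    s=t*4;k=s.astype(int);f=(s-k)*2-1;e=np.ones(n)
    return half*np.array([[(f,-e)[i] for i in (0,1)] if 0 else [0,0] for _ in range(1)]).repeat(n,0)*0+half*np.where((k==0)[:,None],np.c_[f,-e],np.where((k==1)[:,None],np.c_[e,f],np.where((k==2)[:,None],np.c_[-f,e],np.c_[-e,-f])))
NEST=dict(ra=67.5,sa=112.5,rb=157.5,sb=202.5)
def nestpts(p,tt=0,keys=NEST,half=(25,22)):
    out=[]
    for k in keys:
        a=np.radians(NEST[k])+p[2]-tt;q=ringpts(k[0],half[k[0]!="r"])@np.array([[np.cos(a),np.sin(a)],[-np.sin(a),np.cos(a)]])
        out.append(np.c_[q+np.array([80*np.cos(a)+p[0],80*np.sin(a)+p[1]]),np.full(len(q),47.)])
    return np.vstack(out)
def samp(g,P,cam="top"):
    uv=w2p(P,cam);return map_coordinates(g,[uv[:,1],uv[:,0]],order=1,mode="nearest")
def fitstation(im,p0,cam="top",**k):
    g=cv2.GaussianBlur(im.mean(2),(0,0),.7)
    best=min((minimize(lambda p:samp(g,nestpts([p[0],p[1],p[2]/50],**k),cam).mean(),[p0[0]+dx,p0[1]+dy,50*(p0[2]+da)],method="Nelder-Mead") for dx in(-4,4) for dy in(-4,4) for da in(-.05,.05)),key=lambda r:r.fun)
    return np.array([best.x[0],best.x[1],best.x[2]/50]),best.fun
def rect(mask,z,cam="top"):
    c=max(cv2.findContours(mask.astype(np.uint8),0,1)[0],key=cv2.contourArea)[:,0,:].astype(float)
    P=p2w(c,z,cam)[:,:2].astype(np.float32);return cv2.minAreaRect(P)
E
python3 - <<'E'
from h import *
for cam in("top","scene"):
    im=eyes.grab_frame(cam)
    if cam=="top":
        P0=p2w(np.array([432,279])*.64,52)[0]
        print("hub",P0.round(1), p2w(blob(im,np.array([432,279])*.64,8,100,170)[0],52)[0].round(1)); p0=[P0[0],P0[1],np.radians(8)]
    f,v=fitstation(im,p0,cam);print(cam,"station",f.round(2),np.degrees(f[2]).round(2),round(v,1))
    W=dict(r1=(576.7,336.6),s1=(540.2,205.6),s2=(440.2,318),r2=(435.7,192.8))
    for n,(x,y) in W.items():
        c,A,w=blob(im,w2p([[x,y,15]],cam)[0],10,40,110);P=p2w(c,15,cam)[0]
        u=cv2.resize(w,None,fx=4,fy=4,interpolation=cv2.INTER_CUBIC)>.5
        o=np.round(w2p([[x,y,15]],cam)[0])-10
        cc=max(cv2.findContours(u.astype(np.uint8),0,1)[0],key=cv2.contourArea)[:,0,:]
        Q=p2w((cc+.5)/4-.5+o,15,cam)[:,:2].astype(np.float32);r=cv2.minAreaRect(Q)
        print(n,P.round(1),np.round(r[0],1),np.round(r[1],1),round(r[2],1))
    for n,col in(("timer",None),("stop",None)):
        r=cut_out(cam,n)
        for d in r[:2]:
            q=rect(d["region"],30,cam);print(n,np.round(q[0],1),np.round(q[1],1),round(q[2],1),round(d["p"],2))
print(sense()["t"])
E
```

```text
hub [573.6 -51.7  52. ] [575.1 -51.   52. ]
top station [ 5.7583e+02 -5.1400e+01  1.3000e-01] 7.26 102.7
r1 [576.7 336.6  15. ] [576.8 336.3] [33.9 33.7] 2.9
s1 [540.2 205.6  15. ] [540.2 205.6] [30.  29.5] 85.3
s2 [440.1 317.7  15. ] [440.2 317.9] [29.5 29.4] 43.5
r2 [435.7 192.7  15. ] [435.8 192.4] [33.8 34.3] 27.4
timer [ 490.  -333.8] [60.7 75. ] 67.4 0.82
timer [ 378.5 -353.2] [75.5 58.4] 69.6 0.63
stop [ 594.6 -352.4] [135.2  24.7] 83.5 0.96
scene station [ 5.773e+02 -4.825e+01  1.300e-01] 7.27 47.1
r1 [576.5 337.4  15. ] [576.6 338.3] [36.4 36.2] 52.2
s1 [537.3 204.6  15. ] [540.1 206.9] [31.6 32. ] 86.0
s2 [441.1 319.2  15. ] [439.7 319.9] [32.4 31.8] 44.4
r2 [436.7 193.6  15. ] [435.7 194.6] [36.7 36.2] 75.0
timer [ 501.9 -321.1] [85.3 73.1] 65.4 0.87
timer [ 390.  -338.2] [95.5 61.4] 66.0 0.71
stop [ 606.5 -340.8] [152.1  29.1] 85.4 0.86
1.0
```

Run:
```python
from h import *
plan(436,193,80,74.8)
print(pose()[2].round(3))
```

```text
shift [np.float64(-360.5), np.float64(-262.9), np.float64(134.6)] turn z -1.81 tilt fix [-0. -0. -0.] jaw 73.0 j6 -0.21 tcp [168.2 549.8 214.6] t 1.0 w 91.7
[[-0.956  0.292 -0.   ]
 [ 0.292  0.956 -0.   ]
 [ 0.    -0.    -1.   ]]
```

drive_tool([
  [-36,-26.3,13.5,0,0,0,100],
  [-36,-26.3,13.5,0,0,0,100],
  [-36,-26.3,13.5,0,0,0,100],
  [-36,-26.3,13.5,0,0,0,100],
  [-36,-26.3,13.5,0,0,0,100],
])

```text
t: 1.5
tcp_pos: [304.7, 371.9, 147.6]
ee_rot: [0.448, 3.106, 0.013]
wrist_force: [0.8, 0.3, 0.0]
grip_width: 91.9
```

drive_tool([
  [-36,-26.3,13.5,0,0,0,70],
  [-36,-26.3,13.5,0,0,0,70],
  [-36,-26.3,13.5,0,0,0,70],
  [-36,-26.3,13.5,0,0,0,70],
  [-36,-26.3,13.5,0,0,0,70],
])

```text
t: 2.0
tcp_pos: [445.8, 187.9, 78.6]
ee_rot: [0.446, 3.101, 0.018]
wrist_force: [0.8, 1.4, 0.8]
grip_width: 64.3
```

drive_tool([
  [0,0,0,0,0,8.5,70],
  [0,0,0,0,0,8.5,70],
  [0,0,0,0,0,8.5,70],
  [0,0,0,0,0,8.5,70],
  [0,0,0,0,0,8.5,70],
])

```text
t: 2.5
tcp_pos: [449.1, 181.3, 77.0]
ee_rot: [1.56, 2.723, 0.018]
wrist_force: [-0.2, 0.9, 0.2]
grip_width: 63.9
```

drive_tool([
  [0,0,0,0,0,8.5,70],
  [0,0,0,0,0,8.5,70],
  [0,0,0,0,0,8.5,70],
  [0,0,0,0,0,8.5,70],
  [0,0,0,0,0,8.5,70],
])

```text
t: 3.0
tcp_pos: [449.8, 181.2, 77.6]
ee_rot: [-2.451, -1.964, -0.021]
wrist_force: [-0.4, -0.0, -0.0]
grip_width: 64.5
```

Run:
```python
from h import *
plan(436,193,80,-15.2)
print(pose()[2].round(3))
```

```text
shift [np.float64(8.6), np.float64(-16.0), np.float64(-2.4)] turn z 2.61 tilt fix [ 0.45 -0.61  0.  ] jaw -12.6 j6 0.34 tcp [449.8 181.2  77.6] t 3.0 w 64.5
[[ 0.218  0.976  0.01 ]
 [ 0.976 -0.218  0.009]
 [ 0.011  0.008 -1.   ]]
```

drive_tool([
  [8.6,-16.0,0,0.4,-0.6,2.6,70],
  [0,0,30,0,0,0,70],
  [0,0,25,0,0,0,70],
  [0,0,0,0,0,0,70],
  [0,0,0,0,0,0,70],
])

```text
t: 3.5
tcp_pos: [438.3, 193.9, 23.7]
ee_rot: [2.499, 1.899, 0.008]
wrist_force: [-1.7, 1.3, 0.0]
grip_width: 64.2
```

Run:
```python
from h import *
plan(436,193,9,-15.2)
```

```text
shift [np.float64(-1.5), np.float64(-2.1), np.float64(14.7)] turn z -0.33 tilt fix [ 0.3  -0.13  0.  ] jaw -15.5 j6 0.43 tcp [438.3 193.9  23.7] t 3.5 w 64.2
```

drive_tool([
  [-1.5,-2,10,0.3,0,0,70],
  [0,0,4,0,0,0,70],
  [0,0,0,0,0,0,70],
  [0,0,0,0,0,0,0],
  [0,0,0,0,0,0,0],
], squeeze=8)

```text
t: 4.0
tcp_pos: [438.7, 193.2, 12.0]
ee_rot: [2.501, 1.9, 0.01]
wrist_force: [-0.5, -0.8, -0.6]
grip_width: 50.2
```

drive_tool([
  [0,0,0,0,0,0,0],
  [0,0,0,0,0,0,0],
  [0,0,0,0,0,0,0],
  [0,0,0,0,0,0,0],
  [0,0,0,0,0,0,0],
])

```text
t: 4.5
tcp_pos: [439.0, 193.3, 12.5]
ee_rot: [2.5, 1.9, 0.012]
wrist_force: [-0.5, 0.1, -0.4]
grip_width: 40.8
```

Run:
```python
from h import *
for i in range(3):plan(436,193,50,74.8);eyes.grab_frame("top")
```

```text
shift [np.float64(-0.9), np.float64(-2.6), np.float64(-37.5)] turn z 89.66 tilt fix [ 0.32 -0.29  0.  ] jaw -15.5 j6 0.43 tcp [439.  193.3  12.5] t 4.5 w 40.8
shift [np.float64(-0.9), np.float64(-2.6), np.float64(-37.5)] turn z 89.66 tilt fix [ 0.32 -0.29 -0.  ] jaw -15.5 j6 0.43 tcp [439.  193.3  12.5] t 4.5 w 40.6
shift [np.float64(-0.9), np.float64(-2.6), np.float64(-37.6)] turn z 89.65 tilt fix [ 0.32 -0.29 -0.  ] jaw -15.5 j6 0.43 tcp [439.  193.2  12.5] t 4.6 w 40.8
```

drive_tool([
  [0,0,0,0,0,0,75],
  [0,0,0,0,0,0,75],
  [0,0,-25,0.3,-0.3,0,75],
  [0,0,0,0,0,-8.5,75],
  [0,0,0,0,0,-8.5,75],
])

```text
t: 5.15
tcp_pos: [438.6, 193.1, 38.2]
ee_rot: [-2.184, -2.258, 0.002]
wrist_force: [-0.7, -0.1, -0.7]
grip_width: 68.7
```

drive_tool([
  [0,0,0,0,0,-8.5,75],
  [0,0,0,0,0,-8.5,75],
  [0,0,0,0,0,-8.5,75],
  [0,0,0,0,0,-8.5,75],
  [0,0,0,0,0,-8.5,75],
])

```text
t: 5.65
tcp_pos: [439.6, 193.3, 39.2]
ee_rot: [1.205, 2.9, 0.001]
wrist_force: [0.6, -0.9, 0.3]
grip_width: 68.8
```

drive_tool([
  [0,0,0,0,0,-8.5,75],
  [0,0,0,0,0,-8.5,75],
  [0,0,0,0,0,-8.5,75],
  [0,0,0,0,0,-2.5,75],
  [0,0,0,0,0,0,75],
])

```text
t: 6.15
tcp_pos: [439.9, 193.4, 39.5]
ee_rot: [0.453, 3.107, 0.0]
wrist_force: [-0.0, -0.8, 0.1]
grip_width: 69.2
```

Run:
```python
from h import *
plan(439,193.3,9,74.8)
```

```text
shift [np.float64(0.9), np.float64(-0.3), np.float64(30.5)] turn z -1.4 tilt fix [ 0.03  0.11 -0.  ] jaw 73.4 j6 -1.12 tcp [439.9 193.4  39.5] t 6.2 w 69.2
```

drive_tool([
  [0.9,-0.3,15,0,0,-1.4,75],
  [0,0,15,0,0,0,75],
  [0,0,2,0,0,0,75],
  [0,0,2,0,0,0,75],
  [0,0,0,0,0,0,75],
])

```text
t: 6.65
tcp_pos: [440.4, 193.6, 5.9]
ee_rot: [0.422, 3.108, 0.002]
wrist_force: [0.3, 0.3, 0.1]
grip_width: 69.0
```

drive_tool([
  [0,0,0,0,0,0,0],
  [0,0,0,0,0,0,0],
  [0,0,0,0,0,0,0],
  [0,0,0,0,0,0,0],
  [0,0,0,0,0,0,0],
], squeeze=10)

```text
t: 7.15
tcp_pos: [441.9, 193.9, 7.7]
ee_rot: [0.422, 3.105, 0.003]
wrist_force: [0.1, -0.7, -0.8]
grip_width: 41.0
```

Run:
```python
from h import *
plan(439,193.3,9,74.8)
```

```text
shift [np.float64(2.6), np.float64(-1.3), np.float64(-1.3)] turn z -0.28 tilt fix [ 0.17  0.43 -0.  ] jaw 74.5 j6 -1.14 tcp [441.9 193.9   7.7] t 7.2 w 41.0
```

drive_tool([
  [0,0,0,0,0,0,75],
  [0,0,0,0,0,0,75],
  [0,0,0,0,0,0,75],
  [0,0,-40,0,0,0,75],
  [0,0,-40,0,0,0,75],
])

```text
t: 7.65
tcp_pos: [436.0, 192.8, 83.8]
ee_rot: [-0.423, -3.107, 0.003]
wrist_force: [0.3, 0.1, 0.5]
grip_width: 68.8
```

drive_tool([
  [0,45,0,0,0,0,75],
  [0,45,0,0,0,0,75],
  [0,45,0,0,0,0,75],
  [0,0,0,0,0,0,75],
])

```text
t: 8.05
tcp_pos: [479.6, 327.9, 93.2]
ee_rot: [0.429, 3.101, 0.008]
wrist_force: [-0.8, -0.7, 0.5]
grip_width: 68.7
```

```bash
cat >> h.py <<'E'
W0=dict(r1=(576.7,336.6),s1=(540.2,205.6),s2=(440.2,318),r2=(441,194))
def watches(cam="top",names=W0,im=None,z=15):
    im=eyes.grab_frame(cam) if im is None else im
    for n in names:
        x,y=W0[n] if not isinstance(names,dict) else names[n]
        u0=w2p([[x,y,z]],cam)[0]
        try:
            c,A,w=blob(im,u0,10,40,110);print(cam,n,p2w(c,z,cam)[0].round(1),"A",A.round())
        except Exception as e:print(n,"not seen",e)
    return im
E
python3 - <<'E'
from h import *
plan(441.5,193.8,50,74.8)
im=watches();watches("scene")
cv2.imwrite("pics/t2.png",im[:,:,::-1])
E
```

```text
shift [np.float64(0.7), np.float64(-139.7), np.float64(42.3)] turn z -0.55 tilt fix [0.36 0.58 0.  ] jaw 74.2 j6 -0.9 tcp [479.6 327.9  93.2] t 8.1 w 68.7
top r1 [576.7 336.6  15. ] A 124.0
top s1 [540.2 205.6  15. ] A 114.0
top s2 [449.5 317.2  15. ] A 243.0
top r2 [439.9 193.7  15. ] A 133.0
scene r1 [575.2 337.7  15. ] A 256.0
scene s1 [537.8 204.9  15. ] A 195.0
scene s2 [441.2 319.3  15. ] A 232.0
scene r2 [440.2 195.1  15. ] A 214.0
```

drive_tool([
  [0.8,-46,0,0.3,0.5,-0.5,75],
  [0.8,-46,0,0,0,0,75],
  [0,-46,0,0,0,0,75],
  [0,0,20,0,0,0,75],
  [0,0,10,0,0,0,75],
])

```text
t: 8.65
tcp_pos: [436.8, 182.5, 61.7]
ee_rot: [0.424, 3.113, -0.006]
wrist_force: [-0.3, -0.1, -0.2]
grip_width: 68.8
```

Run:
```python
from h import *
plan(440.3,194.2,9,74.8)
```

```text
shift [np.float64(-0.3), np.float64(12.4), np.float64(52.7)] turn z -0.3 tilt fix [-0.23  0.05  0.  ] jaw 74.5 j6 -1.16 tcp [436.8 182.5  61.7] t 8.7 w 68.8
```

drive_tool([
  [-0.3,12,15,-0.2,0,-0.3,75],
  [0,0,15,0,0,0,75],
  [0,0,10,0,0,0,75],
  [0,0,0,0,0,0,75],
  [0,0,0,0,0,0,75],
])

```text
t: 9.15
tcp_pos: [438.1, 191.9, 18.7]
ee_rot: [-0.419, -3.11, 0.004]
wrist_force: [-1.2, 0.2, 0.5]
grip_width: 69.0
```

Run:
```python
from h import *
plan(440.3,194.2,9,74.8)
```

```text
shift [np.float64(-1.6), np.float64(2.8), np.float64(9.6)] turn z -0.16 tilt fix [-0.16 -0.16 -0.  ] jaw 74.6 j6 -1.14 tcp [438.1 191.9  18.7] t 9.2 w 69.0
```

drive_tool([
  [-1.6,2.6,6,0,0,0,75],
  [0,0,3,0,0,0,75],
  [0,0,0.5,0,0,0,40],
  [0.3,0,0.3,0,0,0,10],
  [0.3,0,0.3,0,0,0,10],
], squeeze=15)

```text
t: 9.65
tcp_pos: [441.6, 194.7, 9.6]
ee_rot: [0.419, 3.113, -0.002]
wrist_force: [0.1, -0.2, 0.0]
grip_width: 47.2
```

drive_tool([
  [0.3,0,0.3,0,0,0,10],
  [0.3,0,0.3,0,0,0,10],
  [0.3,0,0.3,0,0,0,10],
])

```text
t: 9.95
tcp_pos: [441.5, 194.8, 9.5]
ee_rot: [0.419, 3.112, -0.002]
wrist_force: [0.6, -1.0, 1.7]
grip_width: 40.7
```

Run:
```python
from h import *
plan(440.3,194.2,110,74.76);plan(597,26.4,110,74.76)
```

```text
shift [np.float64(0.8), np.float64(-1.0), np.float64(-100.5)] turn z -0.08 tilt fix [-0.07  0.12 -0.  ] jaw 74.7 j6 -1.14 tcp [441.5 194.8   9.5] t 9.9 w 40.7
shift [np.float64(-194.7), np.float64(-121.4), np.float64(-99.9)] turn z -0.08 tilt fix [-0.07  0.12 -0.  ] jaw 74.7 j6 -1.14 tcp [441.5 194.8   9.5] t 9.9 w 40.7
```

drive_tool([
  [0,0,-35,0,0,0,10],
  [0,0,-35,0,0,0,10],
  [-36,-22,-10,0,0,0,10],
  [-38,-24,0,0,0,0,10],
  [-38,-24,0,0,0,0,10],
])

```text
t: 10.45
tcp_pos: [528.3, 99.1, 90.6]
ee_rot: [-0.406, -3.112, 0.002]
wrist_force: [0.0, 1.4, -0.9]
grip_width: 40.8
```

drive_tool([
  [-38,-24,0,0,0,0,10],
  [-28,-18,0,0,0,0,10],
  [-6,-4,0,0,0,0,10],
  [0,0,0,0,0,0,10],
  [0,0,0,0,0,0,10],
])

```text
t: 10.95
tcp_pos: [590.0, 30.1, 89.9]
ee_rot: [-0.414, -3.112, 0.001]
wrist_force: [-0.6, 0.6, -0.6]
grip_width: 40.8
```

Run:
```python
from h import *
plan(597.8,26.2,60,74.76)
```

```text
shift [np.float64(-8.6), np.float64(-1.7), np.float64(29.9)] turn z 0.07 tilt fix [-0.06 -0.14 -0.  ] jaw 74.8 j6 -1.46 tcp [590.   30.1  89.9] t 10.9 w 40.8
```

drive_tool([
  [-8,-1.6,10,0,0,0,10],
  [0,0,10,0,0,0,10],
  [0,0,8,0,0,0,10],
  [0,0,0,0,0,0,10],
  [0,0,0,0,0,0,10],
])

```text
t: 11.45
tcp_pos: [594.0, 30.5, 57.7]
ee_rot: [-0.406, -3.108, -0.0]
wrist_force: [0.2, -0.6, -1.3]
grip_width: 40.7
```

Run:
```python
from h import *
plan(597.8,26.2,52,74.76)
```

```text
shift [np.float64(-4.8), np.float64(-3.2), np.float64(5.7)] turn z 0.34 tilt fix [-0.05 -0.41  0.  ] jaw 75.1 j6 -1.46 tcp [594.   30.5  57.7] t 11.4 w 40.7
```

drive_tool([
  [-4.4,-3,0,0,-0.4,0.3,10],
  [0,0,0,0,0,0,10],
  [0,0,0,0,0,0,10],
])

```text
t: 11.75
tcp_pos: [598.0, 26.3, 58.2]
ee_rot: [0.416, 3.113, -0.002]
wrist_force: [0.3, 0.1, -1.2]
grip_width: 40.8
```

Run:
```python
from h import *
plan(597.8,26.2,52,74.76)
```

```text
shift [np.float64(0.2), np.float64(-0.1), np.float64(6.2)] turn z 0.03 tilt fix [-0.05  0.07  0.  ] jaw 74.8 j6 -1.46 tcp [598.   26.3  58.2] t 11.8 w 40.8
```

drive_tool([
  [0.2,0,3,0,0,0,10],
  [0.2,0,3,0,0,0,10],
  [0.2,0,2,0,0,0,10],
  [0.2,0,1,0,0,0,10],
])

```text
t: 12.15
tcp_pos: [598.6, 26.1, 51.4]
ee_rot: [0.415, 3.11, -0.002]
wrist_force: [-4.1, -0.3, 10.0]
grip_width: 40.8
```

Run:
```python
from h import *
plan(597.8,26.2,51,74.76);print(sense()["wrist_force"])
```

```text
shift [np.float64(0.8), np.float64(-0.1), np.float64(0.4)] turn z 0.02 tilt fix [-0.04  0.22 -0.  ] jaw 74.8 j6 -1.46 tcp [598.6  26.1  51.4] t 12.2 w 40.8
[-4.11959316 -0.33417935 10.01884554]
```

drive_tool([
  [0,0,-0.5,0,0,0,65],
  [0,0,0,0,0,0,65],
  [0,0,-25,0,0,0,65],
  [0,0,-35,0,0,0,65],
  [-10,35,0,0,0,0,65],
])

```text
t: 12.65
tcp_pos: [615.7, 55.4, 112.3]
ee_rot: [0.422, 3.113, -0.003]
wrist_force: [1.2, 0.1, 0.3]
grip_width: 59.5
```

drive_tool([
  [0,45,0,0,0,0,65],
  [0,45,0,0,0,0,65],
  [0,45,0,0,0,0,65],
  [0,30,0,0,0,0,65],
  [0,0,0,0,0,0,65],
])

```text
t: 13.15
tcp_pos: [663.1, 222.5, 112.8]
ee_rot: [0.422, 3.109, -0.0]
wrist_force: [0.7, -1.0, -0.4]
grip_width: 59.5
```

Run:
```python
from h import *
plan(576.9,337.2,60,74.76)
im=eyes.grab_frame("top");
watches(im=im,names=dict(r2=(597,26)),z=57);watches(im=im)
cv2.imwrite("pics/t3.png",cv2.resize(im[125:250,100:350,::-1],(800,400),interpolation=cv2.INTER_CUBIC))
```

```text
shift [np.float64(113.9), np.float64(87.6), np.float64(52.3)] turn z -0.22 tilt fix [0.02 0.26 0.  ] jaw 74.5 j6 -1.15 tcp [663.1 222.5 112.8] t 13.2 w 59.5
top r2 [596.5  26.2  57. ] A 179.0
top r1 [nan nan nan] A 0.0
top s1 [540.3 207.4  15. ] A 129.0
top s2 [nan nan nan] A 0.0
top r2 [440.4 212.4  15. ] A 15.0h.py:19: RuntimeWarning: invalid value encountered in scalar divide
  return np.array([x-r+(w*X).sum()/w.sum(),y-r+(w*Y).sum()/w.sum()]),w.sum(),w
```

View pics/t3.png

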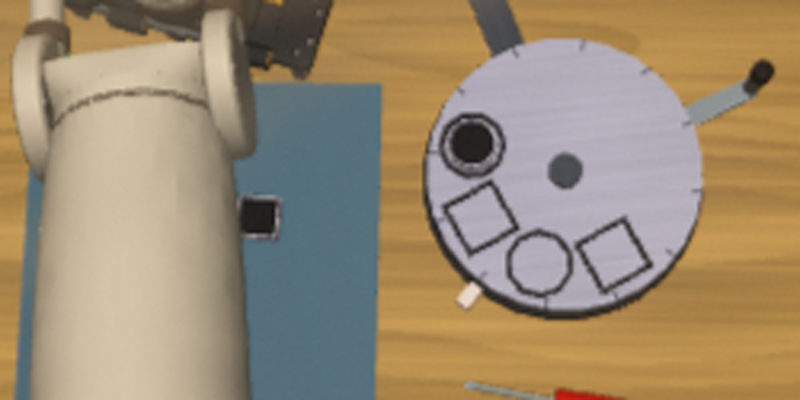

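r2 sits centred in the round nest at (472,144). Next is square s1.

drive_tool([
  [40,-17,0,0,0,0,75],
  [40,-17,0,0,0,0,75],
  [25,-11,15,0,0,-5,75],
  [0,0,25,0,0,-5,75],
  [0,0,5,0,0,0,75],
])

```text
t: 13.7
tcp_pos: [544.3, 198.2, 62.6]
ee_rot: [0.15, 3.138, -0.008]
wrist_force: [0.1, -0.5, 0.4]
grip_width: 69.0
```

Run:
```python
from h import *
plan(540.4,206.2,30,85.3)
```

```text
shift [np.float64(4.7), np.float64(7.8), np.float64(32.6)] turn z -0.76 tilt fix [-0.29  0.03  0.  ] jaw 84.5 j6 -1.33 tcp [544.3 198.2  62.6] t 13.7 w 69.0
```

drive_tool([
  [4.7,7.5,15,-0.3,0,-0.8,75],
  [0,0,14,0,0,0,75],
  [0,0,3,0,0,0,75],
  [0,0,0,0,0,0,75],
])

```text
t: 14.1
tcp_pos: [542.0, 202.6, 30.4]
ee_rot: [0.144, 3.137, -0.001]
wrist_force: [-0.8, -0.4, 0.1]
grip_width: 68.9
```

Run:
```python
from h import *
plan(540.4,206.2,9.2,85.3)
```

```text
shift [np.float64(2.0), np.float64(3.5), np.float64(21.2)] turn z -0.54 tilt fix [-0.04  0.1  -0.  ] jaw 84.8 j6 -1.33 tcp [542.  202.6  30.4] t 14.1 w 68.9
```

drive_tool([
  [2.4,4,10,0,0,-0.5,75],
  [0,0,8,0,0,0,75],
  [0,0,2,0,0,0,75],
  [0.2,0,0.5,0,0,0,75],
])

```text
t: 14.5
tcp_pos: [542.1, 206.9, 10.1]
ee_rot: [0.131, 3.134, -0.001]
wrist_force: [-0.4, -0.9, 0.5]
grip_width: 68.9
```

Run:
```python
from h import *
plan(540.4,206.2,9.2,85.3)
```

```text
shift [np.float64(1.6), np.float64(-0.8), np.float64(0.9)] turn z -0.1 tilt fix [-0.01  0.3   0.  ] jaw 85.2 j6 -1.33 tcp [542.1 206.9  10.1] t 14.5 w 68.9
```

Now close, compensating for the drift.

drive_tool([
  [1.6,-0.8,1,0,0.2,0,60],
  [0.3,0,0.4,0,0,0,10],
  [0.3,0,0.4,0,0,0,10],
  [0.3,0,0.4,0,0,0,10],
  [0.3,0,0.4,0,0,0,10],
])

```text
t: 15.0
tcp_pos: [539.8, 206.4, 8.2]
ee_rot: [0.131, 3.136, -0.0]
wrist_force: [-0.5, 0.1, 1.8]
grip_width: 35.7
```

drive_tool([
  [0.2,0,0.3,0,0,0,10],
  [0.2,0,0.3,0,0,0,10],
  [0.2,0,0.3,0,0,0,10],
  [0.2,0,0.3,0,0,0,10],
])

```text
t: 15.4
tcp_pos: [539.8, 206.4, 8.2]
ee_rot: [0.131, 3.134, -0.0]
wrist_force: [-1.7, -1.3, 3.4]
grip_width: 36.0
```

Run:
```python
from h import *
plan(540.4,206.2,9,85.3)
```

```text
shift [np.float64(-0.6), np.float64(-0.2), np.float64(-0.8)] turn z -0.09 tilt fix [ 0.    0.27 -0.  ] jaw 85.2 j6 -1.33 tcp [539.8 206.4   8.2] t 15.4 w 36.0
```

drive_tool([
  [0,0,-30,0,0,0,10],
  [0,0,-30,0,0,-8.5,10],
  [0,0,-20,0,0,-8.5,10],
  [0,0,0,0,0,-8.5,10],
  [0,0,0,0,0,-8.5,10],
])

```text
t: 15.9
tcp_pos: [537.2, 206.5, 88.4]
ee_rot: [0.809, -3.036, 0.0]
wrist_force: [-1.1, -0.1, -0.8]
grip_width: 35.6
```

Run:
```python
from h import *
plan(535.8,18.4,90,119.76)
```

```text
shift [np.float64(94.8), np.float64(-162.4), np.float64(-1.5)] turn z 0.07 tilt fix [-0.01 -0.02 -0.  ] jaw 119.8 j6 -1.93 tcp [537.2 206.5  88.4] t 15.9 w 35.6
```

drive_tool([
  [22,-38,0,0,0,0,10],
  [22,-38,0,0,0,0,10],
  [22,-38,0,0,0,0,10],
  [16,-27,0,0,0,0,10],
  [6,-10,0,0,0,0,10],
])

```text
t: 16.4
tcp_pos: [536.1, 29.0, 87.2]
ee_rot: [-0.823, 3.031, 0.002]
wrist_force: [0.0, 0.8, -0.0]
grip_width: 35.5
```

drive_tool([
  [0,0,10,0,0,0,10],
  [0,0,10,0,0,0,10],
  [0,0,5,0,0,0,10],
  [0,0,0,0,0,0,10],
])

```text
t: 16.8
tcp_pos: [535.0, 31.3, 58.4]
ee_rot: [0.823, -3.031, -0.006]
wrist_force: [-0.8, 0.3, -0.9]
grip_width: 35.8
```

Run:
```python
from h import *
plan(535.8,18.4,57,119.76)
```

```text
shift [np.float64(5.8), np.float64(-11.5), np.float64(1.3)] turn z 0.62 tilt fix [0.21 0.01 0.  ] jaw 120.4 j6 -2.27 tcp [535.   31.3  58.4] t 16.8 w 35.8
```

drive_tool([
  [5.5,-11,0,0.2,0,0.6,10],
  [0,0,0,0,0,0,10],
  [0,0,0,0,0,0,10],
])

```text
t: 17.1
tcp_pos: [535.7, 19.9, 58.0]
ee_rot: [0.81, -3.035, -0.001]
wrist_force: [-0.6, 0.4, -1.2]
grip_width: 35.6
```

Run:
```python
from h import *
plan(535.8,18.4,57,119.76)
```

```text
shift [np.float64(0.7), np.float64(-1.4), np.float64(1.0)] turn z 0.14 tilt fix [ 0.03 -0.02 -0.  ] jaw 119.9 j6 -2.28 tcp [535.7  19.9  58. ] t 17.1 w 35.6
```

drive_tool([
  [0.7,-1.4,0,0,0,0.1,10],
  [0,0,3,0,0,0,10],
  [0,0,3,0,0,0,10],
  [0,0,2,0,0,0,10],
  [0,0,1,0,0,0,10],
])

```text
t: 17.6
tcp_pos: [536.9, 18.2, 50.2]
ee_rot: [-0.807, 3.035, -0.001]
wrist_force: [-4.9, 1.1, 12.5]
grip_width: 35.7
```

Run:
```python
from h import *
plan(535.8,18.4,50,119.76)
print(sense()["wrist_force"])
```

```text
shift [np.float64(0.8), np.float64(0.7), np.float64(0.2)] turn z 0.03 tilt fix [-0.05  0.07  0.  ] jaw 119.8 j6 -2.28 tcp [536.9  18.2  50.2] t 17.6 w 35.7
[-4.85886762  1.06628635 12.54429899]
```

drive_tool([
  [0,0,-0.5,0,0,0,60],
  [0,0,0,0,0,0,60],
  [0,0,0,0,0,0,60],
  [0,0,-25,0,0,0,60],
  [0,0,-25,0,0,0,60],
])

```text
t: 18.1
tcp_pos: [533.6, 18.8, 97.7]
ee_rot: [0.806, -3.03, -0.005]
wrist_force: [-0.4, -0.7, -0.1]
grip_width: 55.4
```

Run:
```python
from h import *
plan(440.2,318.2,90,133.5)
im=eyes.grab_frame("top");cv2.imwrite("pics/t4.png",im[:,:,::-1]);watches(im=im)
```

```text
shift [np.float64(-67.7), np.float64(306.2), np.float64(8.8)] turn z -13.71 tilt fix [ 0.28 -0.29  0.  ] jaw 119.8 j6 -2.28 tcp [533.6  18.8  97.7] t 18.1 w 55.4
top r1 [576.7 336.6  15. ] A 125.0
top s1 [nan nan nan] A 0.0
top s2 [440.1 317.7  15. ] A 123.0
top r2 [nan nan nan] A 0.0h.py:19: RuntimeWarning: invalid value encountered in scalar divide
  return np.array([x-r+(w*X).sum()/w.sum(),y-r+(w*Y).sum()/w.sum()]),w.sum(),w
```

drive_tool([
  [-10,45,0,0,0,0,75],
  [-10,45,0,0,0,0,75],
  [-10,45,0,0,0,0,75],
  [-10,45,0,0,0,0,75],
  [-10,45,0,0,0,0,75],
])

```text
t: 18.65
tcp_pos: [471.2, 240.2, 102.9]
ee_rot: [-0.788, 3.032, -0.005]
wrist_force: [1.3, 0.9, 0.1]
grip_width: 69.0
```

drive_tool([
  [-10,45,0,0,0,0,75],
  [-5,20,5,0,0,-7,75],
  [0,0,10,0,0,-6,75],
  [0,0,20,0,0,0,75],
  [0,0,10,0,0,0,75],
])

```text
t: 19.15
tcp_pos: [449.7, 313.8, 55.7]
ee_rot: [-1.152, 2.909, -0.004]
wrist_force: [-0.8, -0.3, 1.1]
grip_width: 69.1
```

Run:
```python
from h import *
plan(440.3,318.2,30,133.5)
```

```text
shift [np.float64(4.2), np.float64(9.8), np.float64(25.6)] turn z -0.29 tilt fix [-0.4  0.6  0. ] jaw 133.2 j6 -1.93 tcp [449.7 313.8  55.7] t 19.1 w 69.1
```

drive_tool([
  [4.2,9.8,10,-0.4,0.6,-0.3,75],
  [0,0,12,0,0,0,75],
  [0,0,3,0,0,0,75],
  [0,0,0,0,0,0,75],
])

```text
t: 19.55
tcp_pos: [438.3, 317.5, 27.0]
ee_rot: [1.161, -2.915, -0.0]
wrist_force: [-0.3, 0.6, -0.1]
grip_width: 68.6
```

Run:
```python
from h import *
plan(440.3,318.2,9,133.5)
```

```text
shift [np.float64(-2.0), np.float64(-0.9), np.float64(18.0)] turn z -0.05 tilt fix [ 0.09 -0.22  0.  ] jaw 133.5 j6 -1.93 tcp [438.3 317.5  27. ] t 19.6 w 68.6
```

drive_tool([
  [-2.0,-0.9,9,0,-0.2,0,75],
  [0,0,8,0,0,0,75],
  [0,0,1,0,0,0,60],
  [0,0,0.5,0,0,0,60],
])

```text
t: 19.95
tcp_pos: [442.1, 318.3, 8.1]
ee_rot: [-1.16, 2.917, 0.002]
wrist_force: [-0.5, -0.3, -0.1]
grip_width: 56.0
```

Run:
```python
from h import *
plan(440.3,318.2,8.5,133.5)
```

```text
shift [np.float64(1.4), np.float64(1.1), np.float64(-0.4)] turn z -0.11 tilt fix [ 0.03  0.15 -0.  ] jaw 133.4 j6 -1.93 tcp [442.1 318.3   8.1] t 19.9 w 56.0
```

drive_tool([
  [1.4,1.1,0,0,0,0,10],
  [0.2,0,0.3,0,0,0,10],
  [0.2,0,0.3,0,0,0,10],
  [0.2,0,0.3,0,0,0,10],
  [0.2,0,0.3,0,0,0,10],
])

```text
t: 20.45
tcp_pos: [440.4, 318.1, 8.0]
ee_rot: [-1.16, 2.915, 0.003]
wrist_force: [-0.3, -0.0, 1.7]
grip_width: 35.8
```

drive_tool([
  [0.2,0,0.3,0,0,0,10],
  [0.2,0,0.3,0,0,0,10],
  [0.2,0,0.3,0,0,0,10],
])

```text
t: 20.75
tcp_pos: [440.3, 318.1, 8.0]
ee_rot: [-1.159, 2.914, 0.003]
wrist_force: [-0.7, -0.2, 3.9]
grip_width: 36.1
```

Run:
```python
from h import *
plan(440.3,318.2,8.5,133.5)
```

```text
shift [np.float64(-0.1), np.float64(0.1), np.float64(-0.5)] turn z -0.11 tilt fix [-0.    0.33 -0.  ] jaw 133.4 j6 -1.93 tcp [440.3 318.1   8. ] t 20.8 w 36.1
```

drive_tool([
  [0,0,-30,0,0,0,10],
  [0,0,-30,0,0,7,10],
  [0,0,-22,0,0,6.5,10],
  [0,0,0,0,0,0,10],
])

```text
t: 21.15
tcp_pos: [438.4, 316.5, 89.9]
ee_rot: [-0.798, 3.038, 0.002]
wrist_force: [0.2, -0.2, -0.7]
grip_width: 35.5
```

Run:
```python
from h import *
plan(506.5,-90.5,90,119.76)
```

```text
shift [np.float64(140.7), np.float64(-388.0), np.float64(-0.6)] turn z -0.32 tilt fix [ 0.06  0.04 -0.  ] jaw 119.4 j6 -1.68 tcp [438.4 316.5  89.9] t 21.1 w 35.5
```

drive_tool([
  [16,-44,0,0,0,0,10],
  [16,-44,0,0,0,0,10],
  [16,-44,0,0,0,0,10],
  [16,-44,0,0,0,0,10],
  [16,-44,0,0,0,0,10],
])

```text
t: 21.65
tcp_pos: [476.2, 83.4, 83.5]
ee_rot: [0.838, -3.025, -0.005]
wrist_force: [1.4, -0.1, -0.1]
grip_width: 35.6
```

drive_tool([
  [16,-44,0,0,0,0,10],
  [16,-44,0,0,0,0,10],
  [14,-38,0,0,0,0,10],
  [8,-22,0,0,0,0,10],
  [2,-6,0,0,0,0,10],
])

```text
t: 22.15
tcp_pos: [504.4, -88.1, 75.0]
ee_rot: [0.849, -3.014, -0.01]
wrist_force: [-0.4, 0.0, 0.4]
grip_width: 35.7
```

Run:
```python
from h import *
plan(506.5,-90.5,57,119.76)
```

```text
shift [np.float64(-0.7), np.float64(-3.3), np.float64(18.0)] turn z 1.69 tilt fix [ 0.51 -0.45  0.  ] jaw 121.5 j6 -2.53 tcp [504.4 -88.1  75. ] t 22.1 w 35.7
```

drive_tool([
  [-0.7,-3.3,8,0.5,-0.4,1.7,10],
  [0,0,7,0,0,0,10],
  [0,0,2,0,0,0,10],
  [0,0,0,0,0,0,10],
])

```text
t: 22.55
tcp_pos: [505.1, -88.1, 53.6]
ee_rot: [0.81, -3.032, -0.001]
wrist_force: [0.2, -3.2, 1.5]
grip_width: 35.9
```

Run:
```python
from h import *
plan(506.5,-90.5,57,119.76)
```

```text
shift [np.float64(-0.1), np.float64(-2.8), np.float64(-3.4)] turn z 0.15 tilt fix [ 0.09 -0.16  0.  ] jaw 119.9 j6 -2.5 tcp [505.1 -88.1  53.6] t 22.6 w 35.9
```

drive_tool([
  [0,0,-5,0,0,0,10],
  [0,-2.8,0,0,0,0,10],
  [0,0,0,0,0,0,10],
])

```text
t: 22.85
tcp_pos: [506.3, -88.3, 59.1]
ee_rot: [0.814, -3.031, -0.004]
wrist_force: [-0.0, 0.2, -1.3]
grip_width: 35.5
```

Run:
```python
from h import *
plan(506.5,-90.5,57,119.76)
```

```text
shift [np.float64(0.9), np.float64(-2.0), np.float64(2.1)] turn z 0.32 tilt fix [ 0.18 -0.15 -0.  ] jaw 120.1 j6 -2.5 tcp [506.3 -88.3  59.1] t 22.9 w 35.5
```

drive_tool([
  [0.9,-2.2,0,0.2,0,0.3,10],
  [0,0,0,0,0,0,10],
  [0,0,0,0,0,0,10],
])

```text
t: 23.15
tcp_pos: [506.5, -90.3, 59.3]
ee_rot: [0.807, -3.034, 0.001]
wrist_force: [-0.6, 0.1, -0.2]
grip_width: 36.0
```

Run:
```python
from h import *
plan(506.5,-90.5,57,119.76)
```

```text
shift [np.float64(0.1), np.float64(-0.2), np.float64(2.3)] turn z 0.01 tilt fix [-0.   -0.14  0.  ] jaw 119.8 j6 -2.5 tcp [506.5 -90.3  59.3] t 23.1 w 36.0
```

drive_tool([
  [0.2,-0.2,3,0,0,0,10],
  [0.1,0,3,0,0,0,10],
  [0.1,0,2,0,0,0,10],
  [0.1,0,1,0,0,0,10],
  [0,0,0.5,0,0,0,10],
])

```text
t: 23.65
tcp_pos: [506.1, -90.8, 49.9]
ee_rot: [0.806, -3.033, -0.0]
wrist_force: [-3.2, 1.2, 8.4]
grip_width: 35.3
```

Run:
```python
from h import *
plan(506.5,-90.5,50,119.76);print(sense()["wrist_force"])
```

```text
shift [np.float64(-0.5), np.float64(0.0), np.float64(-0.1)] turn z 0.0 tilt fix [ 0.05 -0.17  0.  ] jaw 119.8 j6 -2.5 tcp [506.1 -90.8  49.9] t 23.6 w 35.3
[-3.2277363   1.19298716  8.35690917]
```

drive_tool([
  [0,0,-0.5,0,0,0,60],
  [0,0,0,0,0,0,60],
  [0,0,0,0,0,0,60],
  [0,0,-30,0,0,0,60],
  [0,0,-30,0,0,0,60],
])

```text
t: 24.15
tcp_pos: [502.7, -89.3, 107.1]
ee_rot: [0.804, -3.026, -0.01]
wrist_force: [0.9, -0.0, 0.4]
grip_width: 55.0
```

drive_tool([
  [0,0,0,0,0,8.5,75],
  [0,0,0,0,0,8.5,75],
  [0,0,0,0,0,8.5,75],
  [0,0,0,0,0,8.5,75],
  [0,0,0,0,0,8.5,75],
])

```text
t: 24.65
tcp_pos: [506.1, -90.7, 112.2]
ee_rot: [-0.368, -3.117, 0.002]
wrist_force: [-0.0, 0.2, -0.5]
grip_width: 68.9
```

drive_tool([
  [0,0,0,0,0,8.5,75],
  [0,0,0,0,0,8.5,75],
  [0,0,0,0,0,8.5,75],
  [0,0,0,0,0,8.5,75],
  [0,0,0,0,0,8.5,75],
])

```text
t: 25.15
tcp_pos: [505.7, -90.6, 111.4]
ee_rot: [-1.484, -2.765, 0.003]
wrist_force: [-0.8, -0.7, 0.3]
grip_width: 68.8
```

drive_tool([
  [0,0,0,0,0,8.5,75],
  [0,0,0,0,0,8.5,75],
  [0,0,0,0,0,8.5,75],
  [0,0,0,0,0,8.5,75],
  [0,0,0,0,0,8.5,75],
])

```text
t: 25.65
tcp_pos: [505.3, -90.5, 110.5]
ee_rot: [-2.394, -2.03, 0.006]
wrist_force: [0.0, -0.2, -0.1]
grip_width: 69.0
```

Run:
```python
from h import *
plan(576.9,337.2,90,164.76);watches(names=["r1"])
```

```text
shift [np.float64(433.6), np.float64(0.8), np.float64(20.1)] turn z 5.82 tilt fix [-0.27  0.04  0.  ] jaw -9.4 j6 -0.25 tcp [505.3 -90.5 110.5] t 25.6 w 69.0
top r1 [576.7 336.6  15. ] A 124.0
```

drive_tool([
  [48,0,0,0,0,0,75],
  [48,0,0,0,0,0,75],
  [48,0,0,0,0,0,75],
  [48,0,0,0,0,0,75],
  [48,0,0,0,0,0,75],
])

```text
t: 26.2
tcp_pos: [547.7, 147.4, 110.4]
ee_rot: [2.4, 2.026, -0.005]
wrist_force: [0.4, -0.7, 0.7]
grip_width: 68.7
```

drive_tool([
  [48,0,0,0,0,0,75],
  [48,0,0,0,0,0,75],
  [48,0,0,0,0,0,75],
  [25,0,10,0,0,5,75],
  [5,0,20,0,0,0,75],
])

```text
t: 26.7
tcp_pos: [578.6, 333.1, 82.2]
ee_rot: [2.467, 1.94, 0.009]
wrist_force: [0.1, -0.6, 0.2]
grip_width: 69.2
```

Run:
```python
from h import *
plan(576.9,337.2,50,164.76)
```

```text
shift [np.float64(3.5), np.float64(-2.8), np.float64(32.1)] turn z 1.6 tilt fix [ 0.31 -0.16  0.  ] jaw -13.6 j6 0.58 tcp [578.6 333.1  82.2] t 26.7 w 69.2
```

drive_tool([
  [3.5,-2.8,15,0.3,0,1.6,75],
  [0,0,25,0,0,0,75],
  [0,0,15,0,0,0,75],
  [0,0,3,0,0,0,75],
  [0,0,0,0,0,0,75],
])

```text
t: 27.2
tcp_pos: [574.4, 339.3, 18.3]
ee_rot: [-2.481, -1.922, 0.004]
wrist_force: [-0.6, 0.0, 0.8]
grip_width: 69.1
```

Run:
```python
from h import *
plan(576.9,337.2,8.5,164.76)
```

```text
shift [np.float64(-1.4), np.float64(3.0), np.float64(9.7)] turn z 0.77 tilt fix [-0.23 -0.01  0.  ] jaw -14.5 j6 0.6 tcp [574.4 339.3  18.3] t 27.2 w 69.1
```

drive_tool([
  [-1.4,2.5,6,-0.2,0,0.7,75],
  [0,0,3,0,0,0,75],
  [0,0,0.5,0,0,0,60],
])

```text
t: 27.5
tcp_pos: [578.7, 337.2, 10.9]
ee_rot: [2.495, 1.907, 0.006]
wrist_force: [-0.1, 0.2, 1.5]
grip_width: 62.9
```

Run:
```python
from h import *
plan(576.9,337.2,8.5,164.76)
```

```text
shift [np.float64(-0.5), np.float64(-1.8), np.float64(2.4)] turn z 0.03 tilt fix [ 0.19 -0.14  0.  ] jaw -15.2 j6 0.61 tcp [578.7 337.2  10.9] t 27.5 w 62.9
```

drive_tool([
  [-0.4,-1.8,2.3,0,0,0,40],
  [0,-0.3,0.4,0,0,0,10],
  [0,-0.3,0.4,0,0,0,10],
  [0,-0.2,0.4,0,0,0,10],
  [0,-0.2,0.4,0,0,0,10],
])

```text
t: 28.0
tcp_pos: [577.3, 337.6, 9.1]
ee_rot: [2.493, 1.907, 0.011]
wrist_force: [-0.0, -0.1, 2.2]
grip_width: 40.9
```

drive_tool([
  [0,-0.2,0.4,0,0,0,10],
  [0,-0.2,0.3,0,0,0,10],
  [0,-0.2,0.3,0,0,0,10],
])

```text
t: 28.3
tcp_pos: [577.3, 337.7, 9.1]
ee_rot: [2.493, 1.906, 0.012]
wrist_force: [-0.7, -1.5, 4.1]
grip_width: 40.7
```

Run:
```python
from h import *
plan(576.9,337.2,8.5,164.76)
```

```text
shift [np.float64(-0.6), np.float64(-0.3), np.float64(0.6)] turn z 0.05 tilt fix [ 0.43 -0.23 -0.  ] jaw -15.2 j6 0.62 tcp [577.3 337.7   9.1] t 28.3 w 40.7
```

drive_tool([
  [0,0,-30,0,0,0,10],
  [0,0,-35,0.4,-0.2,0,10],
  [0,0,-22,0,0,0,10],
  [0,0,0,0,0,0,10],
])

```text
t: 28.7
tcp_pos: [574.4, 337.6, 94.8]
ee_rot: [-2.493, -1.906, 0.007]
wrist_force: [0.9, 0.4, 0.5]
grip_width: 41.1
```

Run:
```python
from h import *
plan(499,-29.2,90,164.76)
```

```text
shift [np.float64(-373.7), np.float64(23.5), np.float64(5.3)] turn z 0.04 tilt fix [-0.3   0.09  0.  ] jaw -15.2 j6 0.61 tcp [574.4 337.6  94.8] t 28.7 w 41.1
```

drive_tool([
  [-45,3,0,0,0,0,10],
  [-45,3,0,0,0,0,10],
  [-45,3,0,0,0,0,10],
  [-45,3,0,0,0,0,10],
  [-45,3,0,0,0,0,10],
])

```text
t: 29.2
tcp_pos: [525.6, 115.2, 86.9]
ee_rot: [-2.481, -1.914, 0.011]
wrist_force: [1.4, -0.6, -1.2]
grip_width: 41.2
```

drive_tool([
  [-45,3,0,0,0,0,10],
  [-45,3,0,0,0,0,10],
  [-34,2,0,0,0,0,10],
  [-10,0,0,0,0,0,10],
  [0,0,0,0,0,0,10],
])

```text
t: 29.7
tcp_pos: [491.8, -23.8, 78.8]
ee_rot: [-2.481, -1.901, 0.02]
wrist_force: [0.3, 0.9, -0.6]
grip_width: 40.6
```

Run:
```python
from h import *
plan(499,-29.2,60,164.76)
```

```text
shift [np.float64(-3.4), np.float64(8.7), np.float64(18.6)] turn z 0.18 tilt fix [-1.17  0.02  0.  ] jaw -15.1 j6 -0.03 tcp [491.8 -23.8  78.8] t 29.7 w 40.6
```

drive_tool([
  [-3.4,8,6,-1.1,0,0.1,10],
  [0,0,7,0,0,0,10],
  [0,0,1,0,0,0,10],
  [0,0,0,0,0,0,10],
])

```text
t: 30.1
tcp_pos: [497.7, -24.2, 61.5]
ee_rot: [-2.488, -1.91, 0.003]
wrist_force: [0.2, -0.4, -0.1]
grip_width: 40.8
```

Run:
```python
from h import *
plan(499,-29.2,60,164.76)
```

```text
shift [np.float64(-4.5), np.float64(2.5), np.float64(1.4)] turn z 0.26 tilt fix [-0.31 -0.11  0.  ] jaw -15.0 j6 -0.03 tcp [497.7 -24.2  61.5] t 30.1 w 40.8
```

drive_tool([
  [-4.5,2,1,-0.3,0,0.2,10],
  [0,0,0,0,0,0,10],
  [0,0,0,0,0,0,10],
])

```text
t: 30.4
tcp_pos: [498.7, -27.9, 60.4]
ee_rot: [-2.492, -1.91, -0.003]
wrist_force: [-0.1, -0.5, -0.4]
grip_width: 41.0
```

Run:
```python
from h import *
plan(499,-29.2,58,164.76)
```

```text
shift [np.float64(-1.2), np.float64(0.6), np.float64(2.4)] turn z 0.17 tilt fix [-0.   -0.13 -0.  ] jaw -15.1 j6 -0.04 tcp [498.7 -27.9  60.4] t 30.4 w 41.0
```

drive_tool([
  [-1.2,0.4,0,0,0,0,10],
  [0,-0.2,3,0,0,0,10],
  [0,-0.2,3,0,0,0,10],
  [0,-0.2,2.5,0,0,0,10],
  [0,-0.1,1,0,0,0,10],
])

```text
t: 30.9
tcp_pos: [498.6, -29.3, 50.9]
ee_rot: [-2.494, -1.91, -0.004]
wrist_force: [-3.5, 0.8, 8.1]
grip_width: 41.1
```

Run:
```python
from h import *
plan(499,-29.2,51,164.76);print(sense()["wrist_force"])
```

```text
shift [np.float64(0.2), np.float64(0.4), np.float64(-0.1)] turn z 0.15 tilt fix [ 0.07 -0.13 -0.  ] jaw -15.1 j6 -0.04 tcp [498.6 -29.3  50.9] t 30.9 w 41.1
[-3.4698393   0.80200351  8.09747423]
```

drive_tool([
  [0,0,-0.5,0,0,0,65],
  [0,0,0,0,0,0,65],
  [0,0,0,0,0,0,65],
  [0,0,-30,0,0,0,65],
  [0,0,-30,0,0,0,65],
])

```text
t: 31.4
tcp_pos: [494.9, -28.4, 108.5]
ee_rot: [-2.487, -1.905, 0.005]
wrist_force: [-0.2, -0.4, 0.4]
grip_width: 59.7
```

drive_tool([
  [-38,0,-20,0,0,-8.5,65],
  [-38,0,0,0,0,-8.5,55],
  [-38,0,0,0,0,-5,55],
  [-38,0,0,0,0,0,55],
  [0,0,0,0,0,0,55],
])

```text
t: 31.9
tcp_pos: [490.6, -182.8, 134.7]
ee_rot: [2.072, 2.357, 0.003]
wrist_force: [-0.4, 0.2, 1.0]
grip_width: 50.8
```

Run:
```python
from h import *
plan(654.8,-210.4,100,7.2)
im=eyes.grab_frame("top");sc=eyes.grab_frame("scene")
a=cv2.resize(im[135:235,225:425,::-1],(800,400),interpolation=cv2.INTER_CUBIC)
cv2.imwrite("pics/t5.png",a)
c=w2p([[576,-50,50]],"scene")[0].astype(int);print(c)
cv2.imwrite("pics/s5.png",cv2.resize(sc[c[1]-50:c[1]+50,c[0]-70:c[0]+70,::-1],(784,560),interpolation=cv2.INTER_CUBIC))
r=cut_out("scene","lever_top")
```

```text
shift [np.float64(-48.3), np.float64(159.2), np.float64(35.4)] turn z 0.17 tilt fix [0.22 0.09 0.  ] jaw 7.4 j6 -0.72 tcp [ 490.6 -182.8  134.7] t 31.9 w 50.8
[231 193]
```

View pics/s5.png

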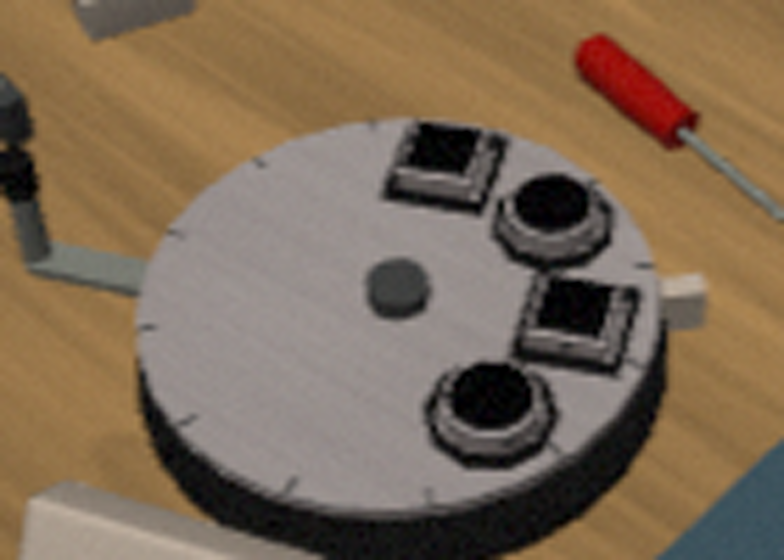

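View pics/t5.png

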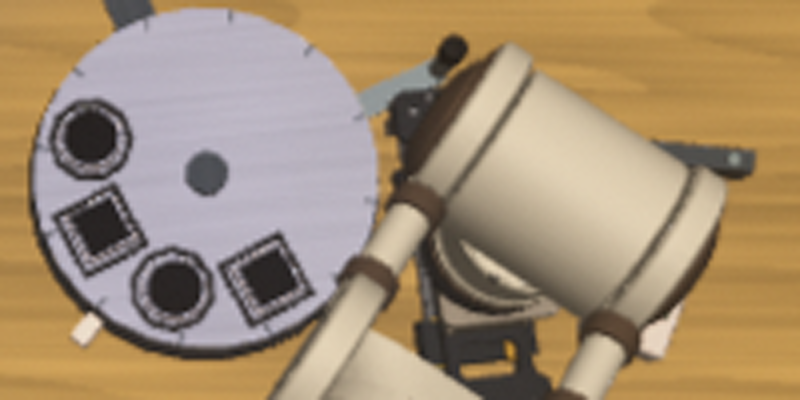

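All four watches are flat in their nests, at (441,165), (552,220), (575,325) and (493,410) in the scene crop. The lever grip is at (453,48) in the top crop. Next, the lever.

drive_tool([
  [-14,46,0,0,0,0,55],
  [-14,46,0,0,0,0,55],
  [-13,40,10,0,0,0,55],
  [-4,14,10,0,0,0,55],
  [0,0,0,0,0,0,55],
])

```text
t: 32.55
tcp_pos: [640.4, -192.3, 107.2]
ee_rot: [-2.054, -2.361, -0.002]
wrist_force: [-0.6, 0.4, -0.3]
grip_width: 51.0
```

Run:
```python
from h import *
P=p2w([338.3,147],82)[0];print(P)
plan(654.8,-210.4,63,7.2)
```

```text
[ 652.96557801 -210.58449741   82.        ]
shift [np.float64(-20.3), np.float64(12.0), np.float64(43.9)] turn z 0.77 tilt fix [-0.4  -0.58 -0.  ] jaw 8.0 j6 -0.61 tcp [ 640.4 -192.3  107.2] t 32.5 w 51.0
```

drive_tool([
  [-18,11,0,-0.4,-0.5,0.7,55],
  [-2,1,0,0,0,0,55],
  [0,0,0,0,0,0,55],
])

```text
t: 32.85
tcp_pos: [653.6, -205.8, 106.5]
ee_rot: [-2.067, -2.358, -0.0]
wrist_force: [-0.1, -0.1, -0.1]
grip_width: 50.4
```

Run:
```python
from h import *
plan(654.8,-210.4,63,7.2)
```

```text
shift [np.float64(-4.9), np.float64(0.7), np.float64(43.5)] turn z 0.32 tilt fix [-0.2  -0.24 -0.  ] jaw 7.5 j6 -0.61 tcp [ 653.6 -205.8  106.5] t 32.9 w 50.4
```

drive_tool([
  [-4.9,0.7,10,-0.2,-0.2,0.3,55],
  [0,0,15,0,0,0,55],
  [0,0,12,0,0,0,55],
  [0,0,3,0,0,0,55],
  [0,0,0,0,0,0,55],
])

```text
t: 33.35
tcp_pos: [652.1, -208.3, 62.8]
ee_rot: [-2.074, -2.355, 0.0]
wrist_force: [0.1, 0.1, 0.3]
grip_width: 50.2
```

```bash
cat >> h.py <<'E'
S=np.array([576.0,-50.8]);YAW=np.radians(7.26)
def lev(a,off=0):
    th=YAW-np.radians(71)-a;u=np.array([-.992,-.125])
    return S+178*np.array([np.cos(th),np.sin(th)])+off*u
E
python3 - <<'E'
from h import *
plan(654.8,-210.4,63,7.2);print(sense()["wrist_force"])
for a,o in((0,16),(.2,16),(.4,16),(.6,16),(.664,16)):print(a,lev(a,o).round(1))
s,p,R=pose();q=p[:2]
for a in np.linspace(0,.664,8):
    d=R.T@np.r_[lev(a,16)-q,0];print(d.round(1));q=lev(a,16)
E
```

```text
shift [np.float64(-2.4), np.float64(2.4), np.float64(-0.2)] turn z 0.05 tilt fix [-0.13 -0.15  0.  ] jaw 7.3 j6 -0.61 tcp [ 652.1 -208.3   62.8] t 33.4 w 50.2
[0.11005206 0.06780978 0.25976142]
0 [ 638.9 -212.4]
0.2 [ 605.6 -224.9]
0.4 [ 570.5 -230.5]
0.6 [ 535. -229.]
0.664 [ 523.8 -227. ]
[ -2.4 -13.7   0. ]
[ -4.7 -16.2   0. ]
[ -3.2 -16.6   0. ]
[ -1.6 -16.8   0. ]
[  0.  -16.9   0. ]
[  1.6 -16.8   0. ]
[  3.2 -16.6   0. ]
[  4.7 -16.2   0. ]
```

drive_tool([
  [-2.4,-12,0.2,0,0,0,55],
  [-3.3,-11.5,0.2,0,0,0,55],
  [-3,-12,0.2,0,0,0,55],
  [-2.2,-12,0.2,0,0,0,55],
  [-1.5,-12,0.2,0,0,0,55],
])

```text
t: 33.85
tcp_pos: [594.7, -229.2, 62.6]
ee_rot: [2.074, 2.357, 0.004]
wrist_force: [2.7, 1.5, -1.5]
grip_width: 50.7
```

drive_tool([
  [-0.5,-12,0.2,0,0,0,55],
  [0.5,-12,0.2,0,0,0,55],
  [1.4,-12,0.2,0,0,0,55],
  [2.2,-12,0.2,0,0,0,55],
])

```text
t: 34.25
tcp_pos: [546.8, -234.0, 63.4]
ee_rot: [2.071, 2.348, 0.009]
wrist_force: [2.3, 0.2, -1.3]
grip_width: 50.4
```

Run:
```python
from h import *
plan(*lev(.664,16),63,7.2);print(sense()["wrist_force"])
```

```text
shift [np.float64(9.7), np.float64(-22.0), np.float64(0.1)] turn z -0.02 tilt fix [0.64 0.21 0.  ] jaw 7.2 j6 -0.74 tcp [ 546.8 -234.    63.4] t 34.2 w 50.4
[ 2.26260626  0.19188588 -1.33400775]
```

drive_tool([
  [5,-8,0.2,0.5,0.2,0,55],
  [4,-8,0.2,0,0,0,55],
  [1,-5,0.2,0,0,0,55],
])

```text
t: 34.55
tcp_pos: [524.5, -227.4, 64.3]
ee_rot: [2.076, 2.35, 0.005]
wrist_force: [2.7, 1.7, -1.0]
grip_width: 50.6
```

Run:
```python
from h import *
plan(*lev(.664,16),63,7.2);print(sense()["wrist_force"])
```

```text
shift [np.float64(0.5), np.float64(-0.7), np.float64(1.3)] turn z -0.11 tilt fix [0.37 0.17 0.  ] jaw 7.1 j6 -0.75 tcp [ 524.5 -227.4   64.3] t 34.5 w 50.6
[ 2.73218312  1.67451307 -1.01664118]
```

drive_tool([
  [0.8,-2.5,0.4,0.3,0,0,55],
  [0.8,-2.5,0.4,0,0,0,55],
])

```text
t: 34.75
tcp_pos: [521.1, -226.8, 64.4]
ee_rot: [2.075, 2.348, 0.002]
wrist_force: [8.6, -1.2, -5.1]
grip_width: 50.9
```

drive_tool([
  [0.8,-2.5,0.4,0,0,0,55],
  [0.5,-1,0.3,0,0,0,55],
])

```text
t: 34.95
tcp_pos: [521.2, -226.8, 64.3]
ee_rot: [2.07, 2.341, 0.008]
wrist_force: [8.0, -1.2, -4.9]
grip_width: 50.5
```

drive_tool([
  [-4.7,16,0.2,0,0,0,55],
  [-3.2,16.6,0,0,0,0,55],
  [-1.6,16.8,0,0,0,0,55],
  [0,16.9,0,0,0,0,55],
  [1.6,16.8,0,0,0,0,55],
])

```text
t: 35.45
tcp_pos: [603.4, -223.3, 63.3]
ee_rot: [2.076, 2.347, 0.001]
wrist_force: [-0.7, -0.0, 0.3]
grip_width: 50.8
```

drive_tool([
  [3.2,16.6,0,0,0,0,55],
  [4.7,16.2,0,0,0,0,55],
  [0,12,0,0,0,0,55],
  [0,5,0,0,0,0,55],
])

```text
t: 35.85
tcp_pos: [652.3, -207.4, 61.3]
ee_rot: [2.078, 2.355, -0.005]
wrist_force: [-1.0, 0.3, -0.3]
grip_width: 50.9
```

Run:
```python
from h import *
plan(654.8,-210.4,63,7.2);print(sense()["wrist_force"])
```

```text
shift [np.float64(-3.3), np.float64(2.1), np.float64(-1.7)] turn z -0.05 tilt fix [-0.1   0.17  0.  ] jaw 7.2 j6 -0.61 tcp [ 652.3 -207.4   61.3] t 35.9 w 50.9
[-0.97542479  0.29557662 -0.29320508]
```

drive_tool([
  [-2.5,3,-1.5,0,0,0,55],
  [0,0,0,0,0,0,55],
  [0,0,0,0,0,0,55],
  [0,0,0,0,0,0,55],
  [0,0,0,0,0,0,55],
])

```text
t: 36.35
tcp_pos: [653.6, -209.8, 61.9]
ee_rot: [-2.077, -2.353, 0.009]
wrist_force: [-0.8, 0.8, 0.3]
grip_width: 50.5
```

```bash
cat >> h.py <<'E'
def ttfit(cam="top",lo=0,hi=2.4):
    im=eyes.grab_frame(cam);g=cv2.GaussianBlur(im.mean(2),(0,0),.7)
    # bias taken up per camera: use camera-fitted station
    p={"top":(575.83,-51.4,.1267),"scene":(577.3,-48.25,.1269)}[cam]
    a=np.arange(lo,hi,.004);v=[samp(g,nestpts(p,tt=t),cam).mean() for t in a];return a[np.argmin(v)],min(v),im
E
python3 - <<'E'
from h import *
for c in("top","scene"):
    a,v,im=ttfit(c);print(c,np.degrees(a),v)
plan(654.8,-210.4,63,7.2)
cv2.imwrite("pics/l1.png",cv2.resize(im[100:230,130:290,::-1],(738,600),interpolation=cv2.INTER_CUBIC))
E
```

```text
top 29.79380534680281 92.99723701991296
scene 30.25217158290747 44.60129642883586
shift [np.float64(-0.7), np.float64(0.9), np.float64(-1.0)] turn z -0.06 tilt fix [-0.33  0.1  -0.  ] jaw 7.1 j6 -0.61 tcp [ 653.8 -209.8   62. ] t 36.5 w 50.2
```

View pics/l1.png

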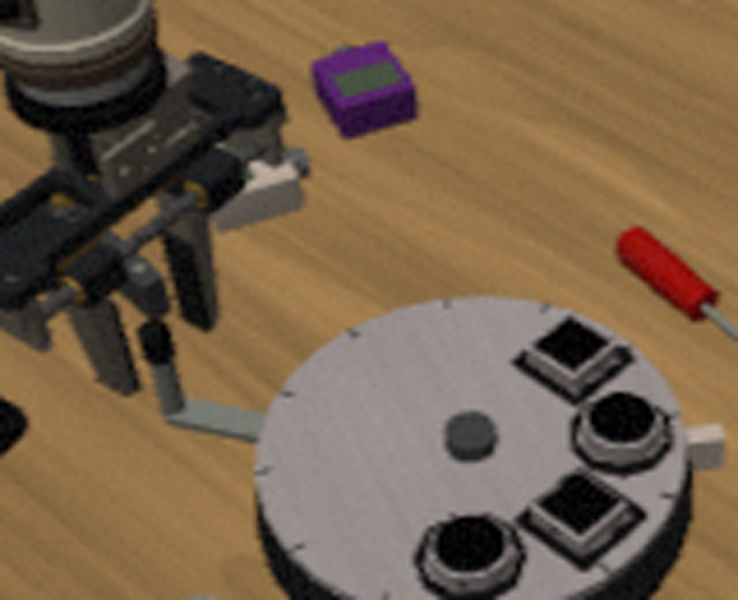

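The scene crop shows the lever back at rest between the open fingers at (155,345). The turntable is 30° on, and the watches are flat. Second stroke.

drive_tool([
  [-2.4,-12,0.2,0,0,0,55],
  [-3,-11.5,0.2,0,0,0,55],
  [-2.5,-12,0.2,0,0,0,55],
  [-2,-12,0.2,0,0,0,55],
  [-1,-12,0.2,0,0,0,55],
])

```text
t: 36.95
tcp_pos: [596.1, -229.8, 62.4]
ee_rot: [2.076, 2.353, -0.005]
wrist_force: [2.8, -0.7, -1.7]
grip_width: 50.6
```

drive_tool([
  [0,-12,0.2,0,0,0,55],
  [1,-12,0.2,0,0,0,55],
  [1.8,-12,0.2,0,0,0,55],
  [2.5,-12,0.2,0,0,0,55],
])

```text
t: 37.35
tcp_pos: [547.8, -233.8, 63.1]
ee_rot: [2.072, 2.342, -0.001]
wrist_force: [3.7, -1.1, -0.7]
grip_width: 50.7
```

drive_tool([
  [3,-8,0.3,0.3,0.2,0,55],
  [3,-8,0.3,0,0,0,55],
  [1,-5,0.3,0,0,0,55],
])

```text
t: 37.65
tcp_pos: [525.6, -230.1, 63.3]
ee_rot: [2.075, 2.342, -0.001]
wrist_force: [2.3, 1.1, 0.2]
grip_width: 50.7
```

Run:
```python
from h import *
plan(521,-226.8,63,7.2);print(sense()["wrist_force"])
```

```text
shift [np.float64(3.9), np.float64(-4.2), np.float64(0.3)] turn z -0.28 tilt fix [ 0.45  0.59 -0.  ] jaw 6.9 j6 -0.74 tcp [ 525.6 -230.1   63.3] t 37.6 w 50.7
[2.30463522 1.11268511 0.19769615]
```

drive_tool([
  [2,-3,0.4,0.3,0.3,0,55],
  [1.2,-3,0.4,0,0,0,55],
])

```text
t: 37.85
tcp_pos: [520.9, -228.5, 63.3]
ee_rot: [2.077, 2.342, 0.001]
wrist_force: [9.6, -2.1, -4.2]
grip_width: 50.6
```

drive_tool([
  [0.8,-2,0.4,0,0,0,55],
  [0.3,-1.5,0.3,0,0,0,55],
])

```text
t: 38.05
tcp_pos: [521.1, -228.6, 63.1]
ee_rot: [2.072, 2.335, 0.007]
wrist_force: [8.6, -0.1, -5.1]
grip_width: 50.6
```

drive_tool([
  [-4.7,16,0.2,0,0,0,55],
  [-3.2,16.6,0,0,0,0,55],
  [-1.6,16.8,0,0,0,0,55],
  [0,16.9,0,0,0,0,55],
  [1.6,16.8,0,0,0,0,55],
])

```text
t: 38.55
tcp_pos: [602.8, -224.6, 61.5]
ee_rot: [2.08, 2.343, 0.003]
wrist_force: [0.9, -0.4, 0.5]
grip_width: 50.6
```

drive_tool([
  [3.2,16.6,-0.3,0,0,0,55],
  [4,16.2,-0.5,0,0,0,55],
  [0,12,-0.5,0,0,0,55],
  [0,7,-0.5,0,0,0,55],
  [0,0,0,0,0,0,55],
])

```text
t: 39.05
tcp_pos: [653.2, -208.2, 60.2]
ee_rot: [-2.08, -2.351, 0.004]
wrist_force: [-0.0, 0.9, 0.8]
grip_width: 50.5
```

Run:
```python
from h import *
plan(654.8,-210.4,63,7.2);print(sense()["wrist_force"])
for c in("top","scene"):
    a,v,im=ttfit(c);print(c,np.degrees(a),v)
```

```text
shift [np.float64(-2.4), np.float64(1.3), np.float64(-2.8)] turn z -0.21 tilt fix [-0.19 -0.01  0.  ] jaw 7.0 j6 -0.6 tcp [ 653.2 -208.2   60.2] t 39.0 w 50.5
[-0.00341709  0.89102241  0.77110705]
top 60.04597692971028 89.1350758221694
scene 60.04597692971028 44.64000496468602
```

60°. Third stroke.

drive_tool([
  [-2.4,1.5,-2.5,0,0,0.2,55],
  [0,0,0,0,0,0,55],
  [0,0,0,0,0,0,55],
])

```text
t: 39.45
tcp_pos: [652.7, -211.3, 62.6]
ee_rot: [-2.085, -2.344, 0.005]
wrist_force: [0.6, 0.2, -0.2]
grip_width: 50.7
```

drive_tool([
  [-2.4,-12,0.2,0,0,0,55],
  [-3,-11.5,0.2,0,0,0,55],
  [-2.5,-12,0.2,0,0,0,55],
  [-2,-12,0.2,0,0,0,55],
  [-1,-12,0.2,0,0,0,55],
])

```text
t: 39.95
tcp_pos: [594.5, -231.3, 63.2]
ee_rot: [2.087, 2.344, -0.002]
wrist_force: [3.5, -1.0, -0.7]
grip_width: 50.4
```

drive_tool([
  [0.3,-12,0.2,0,0,0,55],
  [1.3,-12,0.2,0,0,0,55],
  [2,-12,0.2,0,0,0,55],
  [2.7,-12,0.2,0,0,0,55],
])

```text
t: 40.35
tcp_pos: [545.9, -234.1, 64.1]
ee_rot: [2.084, 2.333, 0.002]
wrist_force: [3.4, 0.1, -0.5]
grip_width: 50.6
```

drive_tool([
  [3,-8,0.3,0.3,0.2,0,55],
  [3,-8,0.3,0,0,0,55],
  [1.5,-5,0.3,0,0,0,55],
])

```text
t: 40.65
tcp_pos: [523.4, -230.2, 64.3]
ee_rot: [2.087, 2.333, 0.001]
wrist_force: [4.4, -0.8, -1.2]
grip_width: 50.4
```

drive_tool([
  [2,-3,0.4,0.3,0.3,0,55],
  [1.2,-3,0.4,0,0,0,55],
])

```text
t: 40.85
tcp_pos: [520.2, -229.1, 64.5]
ee_rot: [2.087, 2.33, 0.005]
wrist_force: [12.4, -3.6, -8.0]
grip_width: 50.8
```

drive_tool([
  [0.8,-2,0.4,0,0,0,55],
  [0.3,-1.5,0.3,0,0,0,55],
])

```text
t: 41.05
tcp_pos: [520.8, -229.2, 64.3]
ee_rot: [2.082, 2.321, 0.013]
wrist_force: [9.1, -1.0, -5.5]
grip_width: 50.5
```

drive_tool([
  [-4.7,16,0.2,0,0,0,55],
  [-3.2,16.6,0,0,0,0,55],
  [-1.6,16.8,0,0,0,0,55],
  [0,16.9,0,0,0,0,55],
  [1.6,16.8,0,0,0,0,55],
])

```text
t: 41.55
tcp_pos: [602.4, -225.6, 63.5]
ee_rot: [2.089, 2.329, 0.01]
wrist_force: [0.6, -0.8, 1.1]
grip_width: 50.6
```

drive_tool([
  [3.2,16.6,-0.3,0,0,0,55],
  [4,16.2,-0.5,0,0,0,55],
  [0,13,-0.5,0,0,0,55],
  [0,7,-0.5,0,0,0,55],
  [0,0,0,0,0,0,55],
])

```text
t: 42.05
tcp_pos: [653.9, -209.2, 62.9]
ee_rot: [2.093, 2.34, 0.005]
wrist_force: [0.1, -0.2, 0.1]
grip_width: 50.2
```

Run:
```python
from h import *
plan(654.8,-210.4,63,7.2);print(sense()["wrist_force"])
for c in("top","scene"):
    a,v,im=ttfit(c);print(c,np.degrees(a),v)
```

```text
shift [np.float64(-1.3), np.float64(0.8), np.float64(-0.1)] turn z -0.82 tilt fix [ 0.23 -0.02 -0.  ] jaw 6.4 j6 -0.6 tcp [ 653.9 -209.2   62.9] t 42.0 w 50.2
[ 0.0722827  -0.21529498  0.05799903]
top 90.29814851261774 87.53551502013713
scene 90.06896539456541 45.98515435788126
```

90°. Fourth stroke.

drive_tool([
  [0,1,0,0.2,0,-0.8,55],
  [0,0,0,0,0,0,55],
  [0,0,0,0,0,0,55],
])

```text
t: 42.45
tcp_pos: [652.5, -209.7, 62.6]
ee_rot: [-2.077, -2.354, 0.001]
wrist_force: [-0.5, -0.0, 0.7]
grip_width: 50.5
```

drive_tool([
  [-2.4,-12,0.2,0,0,0,55],
  [-3,-11.5,0.2,0,0,0,55],
  [-2.5,-12,0.2,0,0,0,55],
  [-2,-12,0.2,0,0,0,55],
  [-1,-12,0.2,0,0,0,55],
])

```text
t: 42.95
tcp_pos: [594.3, -230.0, 62.7]
ee_rot: [2.076, 2.352, 0.002]
wrist_force: [2.6, -1.3, -2.0]
grip_width: 50.6
```

drive_tool([
  [0.3,-12,0.2,0,0,0,55],
  [1.3,-12,0.2,0,0,0,55],
  [2,-12,0.2,0,0,0,55],
  [2.7,-12,0.2,0,0,0,55],
])

```text
t: 43.35
tcp_pos: [545.6, -233.3, 63.5]
ee_rot: [2.073, 2.341, 0.006]
wrist_force: [3.5, -0.9, -0.2]
grip_width: 50.3
```

drive_tool([
  [3,-8,0.3,0.3,0.2,0,55],
  [3,-8,0.3,0,0,0,55],
  [1.5,-5,0.3,0,0,0,55],
])

```text
t: 43.65
tcp_pos: [523.2, -229.4, 63.6]
ee_rot: [2.076, 2.34, 0.005]
wrist_force: [4.5, 0.4, -1.5]
grip_width: 50.2
```

drive_tool([
  [2,-3,0.4,0.3,0.3,0,55],
  [1.2,-3,0.4,0,0,0,55],
])

```text
t: 43.85
tcp_pos: [520.1, -228.4, 63.9]
ee_rot: [2.076, 2.337, 0.01]
wrist_force: [12.1, -1.8, -7.6]
grip_width: 50.8
```

drive_tool([
  [0.8,-2,0.4,0,0,0,55],
  [0.3,-1.5,0.3,0,0,0,55],
])

```text
t: 44.05
tcp_pos: [520.7, -228.6, 63.6]
ee_rot: [2.071, 2.328, 0.017]
wrist_force: [8.8, -1.3, -5.3]
grip_width: 50.8
```

drive_tool([
  [-4.7,16,0.2,0,0,0,55],
  [-3.2,16.6,0,0,0,0,55],
  [-1.6,16.8,0,0,0,0,55],
  [0,16.9,0,0,0,0,55],
  [1.6,16.8,0,0,0,0,55],
])

```text
t: 44.55
tcp_pos: [602.3, -224.4, 63.1]
ee_rot: [2.078, 2.336, 0.014]
wrist_force: [0.0, -0.9, 0.4]
grip_width: 50.5
```

drive_tool([
  [3.2,16.6,-0.3,0,0,0,55],
  [4,16.2,-0.5,0,0,0,55],
  [0,13,-0.5,0,0,0,55],
  [0,7,-0.5,0,0,0,55],
  [0,0,0,0,0,0,55],
])

```text
t: 45.05
tcp_pos: [653.5, -207.7, 62.7]
ee_rot: [2.082, 2.347, 0.009]
wrist_force: [-0.7, -0.3, -0.3]
grip_width: 50.6
```

drive_tool([
  [0,0,0,0,0,0,55],
  [0,0,0,0,0,0,55],
  [0,0,-30,0,0,0,55],
  [0,0,-35,0,0,0,55],
  [0,-20,-25,0,0,0,55],
])

```text
t: 45.55
tcp_pos: [627.4, -208.8, 148.1]
ee_rot: [-2.078, -2.342, -0.002]
wrist_force: [-1.2, 0.1, 0.1]
grip_width: 50.3
```

drive_tool([
  [15,-45,0,0,0,0,80],
  [15,-45,0,0,0,0,80],
  [15,-45,0,0,0,0,80],
  [15,-45,0,0,0,0,80],
  [0,0,0,0,0,0,80],
])

```text
t: 46.05
tcp_pos: [432.4, -169.8, 151.2]
ee_rot: [-2.084, -2.344, -0.002]
wrist_force: [0.4, 1.4, 0.1]
grip_width: 73.8
```

Run:
```python
from h import *
plan(500,-150,150)
for c in("top","scene"):
    a,v,im=ttfit(c);print(c,np.degrees(a),v)
    for n in("timer","stop"):
        for d in cut_out(c,n)[:2]:
            q=rect(d["region"],30,c);print(n,np.round(d["xy"],1),np.round(q[0],1),np.round(q[1],1),round(q[2],1),round(d["p"],2))
    cv2.imwrite(f"pics/f_{c}.png",im[:,:,::-1])
    if c=="top":cv2.imwrite("pics/t6.png",cv2.resize(im[125:245,225:425,::-1],(800,480),interpolation=cv2.INTER_CUBIC))
```

```text
shift [np.float64(11.8), np.float64(69.5), np.float64(1.2)] turn z 0 tilt fix [-0.12 -0.26  0.  ] jaw 6.7 j6 -0.75 tcp [ 432.4 -169.8  151.2] t 46.0 w 73.8
top 120.55032009552521 93.66698202403046
timer [393.2 258.5] [ 376.4 -354.8] [67.8 58.6] 68.5 0.96
timer [388.4 202. ] [ 515.6 -351.9] [43.1 11. ] 63.2 0.42
stop [389.2 169.8] [ 595.3 -352.6] [134.9  21.9] 84.5 0.94
scene 120.32113697747289 43.45072969533426
timer [185.4 134.3] [ 500.6 -320.5] [80.8 70.1] 67.7 0.88
timer [206.9 119.5] [ 393.5 -337.5] [89.2 55.7] 60.7 0.74
stop [150.  154.3] [ 605.9 -341. ] [155.6  27. ] 84.8 0.64
```

View pics/t6.png

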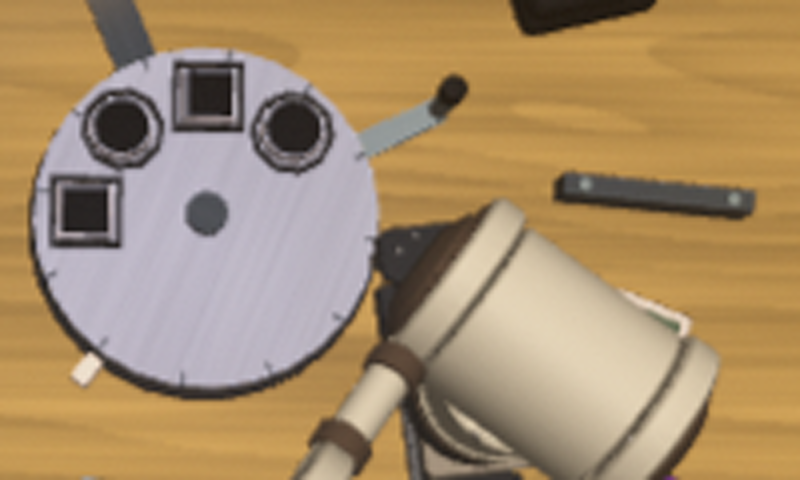

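Turntable at 120°, the lever back at rest at (453,90), and all four watches on the lamp side. Next I clear the view of the timer and measure it.

drive_tool([
  [45,0,0,0,0,0,80],
  [45,0,0,0,0,0,80],
  [45,0,0,0,0,0,80],
  [0,0,0,0,0,0,80],
])

```text
t: 46.75
tcp_pos: [429.6, -38.6, 156.4]
ee_rot: [2.084, 2.341, 0.007]
wrist_force: [-0.0, -0.8, 0.9]
grip_width: 73.6
```

Run:
```python
from h import *
plan(500,-150,150)
im=eyes.grab_frame("top")
c0=w2p([[500,-333,30]])[0].astype(int);print(c0)
x,y=c0;cr=im[y-25:y+26,x-25:x+26].astype(int)
U=8;big=cv2.resize(cr.astype(np.uint8),None,fx=U,fy=U,interpolation=cv2.INTER_CUBIC).astype(int)
wood=(big[...,0]-big[...,2])>45
m=((~wood)&(big.max(2)>150)).astype(np.uint8)
n,l,s,_=cv2.connectedComponentsWithStats(m);k=1+s[1:,4].argmax();mm=(l==k).astype(np.uint8)
h=cv2.convexHull(cv2.findContours(mm,0,1)[0][0] if 0 else np.argwhere(mm)[:,::-1].astype(np.int32))[:,0]
P=p2w((h+.5)/U-.5+[x-25,y-25],30)[:,:2].astype(np.float32);print("white rect z30",cv2.minAreaRect(P))
big2=big.astype(np.uint8).copy();cv2.polylines(big2,[h.reshape(-1,1,2).astype(np.int32)],True,(255,0,0),1)
# stop: dark mask
sx,sy=w2p([[595,-352,30]])[0].astype(int);cr=im[sy-14:sy+15,sx-32:sx+33]
b=cv2.resize(cr,None,fx=U,fy=U,interpolation=cv2.INTER_CUBIC).astype(int)
m=(((b[...,0]-b[...,2])<35)&(b.max(2)<140)).astype(np.uint8)
h=cv2.convexHull(np.argwhere(cv2.morphologyEx(m,cv2.MORPH_OPEN,np.ones((9,9))))[:,::-1].astype(np.int32))[:,0]
P=p2w((h+.5)/U-.5+[sx-32,sy-14],30)[:,:2].astype(np.float32);print("stop z30",cv2.minAreaRect(P))
b2=b.astype(np.uint8).copy();cv2.polylines(b2,[h.reshape(-1,1,2).astype(np.int32)],True,(255,0,0),1)
o=np.zeros((410,408+520,3),np.uint8);o[:408,:408]=big2;o[:232,408:]=b2
cv2.imwrite("pics/tm.png",cv2.resize(o[:,:,::-1],(800,353)))
```

```text
shift [np.float64(-118.8), np.float64(57.0), np.float64(7.3)] turn z 0 tilt fix [ 0.49  0.17 -0.  ] jaw 6.6 j6 -0.49 tcp [429.6 -38.6 156.4] t 46.8 w 73.6
[382 208]
white rect z30 ((494.74468994140625, -338.091796875), (54.40571975708008, 58.53995132446289), 67.51091766357422)
stop z30 ((594.5609130859375, -353.532958984375), (132.87869262695312, 19.914548873901367), 84.92569732666016)
```

View pics/tm.png

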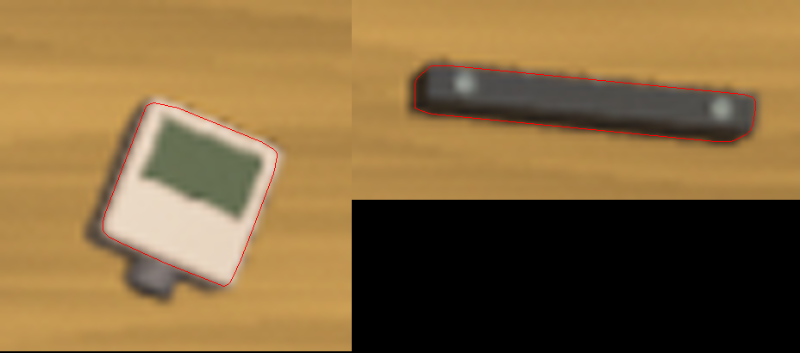

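The crop shows the white timer fitted, with its button at the lower left facing the robot, and the bar of the stop. Timer centre about (495,-338), its x axis at -22.5°. Stop x axis at -5°.

drive_tool([
  [-43,4,0,0.4,0.1,0,95],
  [-43,4,0,0,0,0,95],
  [-43,4,0,0,0,0,95],
  [-43,4,0,0,0,0,95],
  [-43,4,0,0,0,0,95],
])

```text
t: 47.3
tcp_pos: [480.6, -261.9, 158.7]
ee_rot: [2.076, 2.347, -0.0]
wrist_force: [1.2, 0.0, 0.5]
grip_width: 87.5
```

drive_tool([
  [-43,4,0,0,0,0,95],
  [-25,3,0,0,0,-8.5,95],
  [0,0,0,0,0,-8.5,95],
  [0,0,0,0,0,-8.5,95],
  [0,0,0,0,0,-8.5,95],
])

```text
t: 47.8
tcp_pos: [496.3, -350.1, 157.4]
ee_rot: [1.289, 2.853, -0.012]
wrist_force: [-0.1, -0.8, -0.2]
grip_width: 87.2
```

drive_tool([
  [0,0,0,0,0,-8.5,95],
  [0,0,0,0,0,-8.5,95],
  [0,0,0,0,0,-8.5,95],
  [0,0,0,0,0,-1,95],
  [0,0,0,0,0,0,95],
])

```text
t: 48.3
tcp_pos: [495.9, -360.8, 155.5]
ee_rot: [0.598, 3.076, -0.019]
wrist_force: [0.8, 0.1, 0.0]
grip_width: 87.2
```

Run:
```python
from h import *
plan(494.9,-337.5,60,67.5)
```

```text
shift [np.float64(10.7), np.float64(22.2), np.float64(95.1)] turn z 0.5 tilt fix [-0.59  0.61  0.  ] jaw 68.0 j6 -2.01 tcp [ 495.9 -360.8  155.5] t 48.3 w 87.2
```

drive_tool([
  [10,21,5,-0.6,0.6,0.5,95],
  [0,0,25,0,0,0,95],
  [0,0,30,0,0,0,95],
  [0,0,15,0,0,0,95],
  [0,0,0,0,0,0,95],
])

```text
t: 48.8
tcp_pos: [495.7, -341.9, 79.0]
ee_rot: [0.637, 3.073, -0.004]
wrist_force: [-0.0, 0.6, 0.7]
grip_width: 87.1
```

Run:
```python
from h import *
plan(494.9,-337.5,6,67.5)
```

```text
shift [np.float64(2.8), np.float64(3.9), np.float64(73.0)] turn z -0.93 tilt fix [-0.11  0.22 -0.  ] jaw 66.6 j6 -1.97 tcp [ 495.7 -341.9   79. ] t 48.8 w 87.1
```

drive_tool([
  [2.8,3.9,5,-0.1,0.2,-0.9,95],
  [0,0,20,0,0,0,95],
  [0,0,25,0,0,0,95],
  [0,0,12,0,0,0,95],
  [0,0,2,0,0,0,95],
])

```text
t: 49.3
tcp_pos: [498.3, -340.9, 19.0]
ee_rot: [0.613, 3.073, -0.009]
wrist_force: [0.3, -0.4, 0.1]
grip_width: 87.4
```

Run:
```python
from h import *
plan(494.9,-337.5,6,67.5)
```

```text
shift [np.float64(4.6), np.float64(1.9), np.float64(12.9)] turn z -0.06 tilt fix [-0.22  0.53  0.  ] jaw 67.4 j6 -1.98 tcp [ 498.3 -340.9   19. ] t 49.3 w 87.4
```

drive_tool([
  [4.6,1.9,5,-0.2,0.5,0,95],
  [0,0,5,0,0,0,95],
  [0,0,2,0,0,0,60],
  [0.2,0,0.3,0,0,0,30],
  [0.2,0,0.3,0,0,0,30],
], squeeze=15)

```text
t: 49.8
tcp_pos: [496.2, -338.9, 9.2]
ee_rot: [0.613, 3.077, -0.005]
wrist_force: [0.2, -0.4, 0.3]
grip_width: 65.6
```

drive_tool([
  [0.2,0,0.3,0,0,0,30],
  [0.2,0,0.3,0,0,0,30],
  [0.2,0,0.3,0,0,0,30],
])

```text
t: 50.1
tcp_pos: [496.2, -339.1, 9.2]
ee_rot: [0.613, 3.075, -0.006]
wrist_force: [-0.1, 0.3, 1.9]
grip_width: 56.0
```

Run:
```python
from h import *
plan(494.9,-337.5,6,67.5)
```

```text
shift [np.float64(1.8), np.float64(1.0), np.float64(3.2)] turn z -0.05 tilt fix [-0.16  0.38  0.  ] jaw 67.4 j6 -1.98 tcp [ 496.2 -339.1    9.2] t 50.1 w 56.0
```

drive_tool([
  [0,0,-6,0,0,0,30],
  [0,0,-8,0,0,-6,30],
  [0,0,0,0,0,-6,30],
  [0,0,0,0,0,-5.5,30],
  [0,0,0,0,0,0,30],
])

```text
t: 50.6
tcp_pos: [495.2, -338.3, 23.8]
ee_rot: [0.121, 3.136, -0.006]
wrist_force: [0.9, -0.3, -1.1]
grip_width: 55.9
```

Run:
```python
from h import *
plan(548.4,-349.5,22,84.9)
```

```text
shift [np.float64(-53.9), np.float64(-7.1), np.float64(2.0)] turn z 0.69 tilt fix [-0.2  0.2  0. ] jaw 85.6 j6 -2.29 tcp [ 495.2 -338.3   23.8] t 50.6 w 55.9
```

drive_tool([
  [-18,-2.4,0,-0.2,0.2,0.7,30],
  [-18,-2.4,0,0,0,0,30],
  [-12,-1.8,0,0,0,0,30],
  [-2,0,0,0,0,0,30],
  [0,0,0,0,0,0,30],
])

```text
t: 51.1
tcp_pos: [544.6, -348.6, 23.3]
ee_rot: [-0.159, -3.135, -0.003]
wrist_force: [0.1, 0.4, -1.0]
grip_width: 55.8
```

Run:
```python
from h import *
plan(548.4,-349.5,9.2,84.9);print(sense()["wrist_force"])
```

```text
shift [np.float64(-4.0), np.float64(-0.5), np.float64(14.1)] turn z -0.71 tilt fix [ 0.1  -0.16 -0.  ] jaw 84.2 j6 -2.23 tcp [ 544.6 -348.6   23.3] t 51.1 w 55.8
[ 0.06493952  0.38407753 -0.98879398]
```

Lower it to the bench, then slide it to the stop.

drive_tool([
  [0,0,5,0,0,-0.7,30],
  [0,0,5,0,0,0,30],
  [0,0,2,0,0,0,30],
  [0,0,1,0,0,0,30],
])

```text
t: 51.5
tcp_pos: [542.6, -347.9, 9.3]
ee_rot: [-0.142, -3.134, -0.005]
wrist_force: [-1.9, 2.6, 7.8]
grip_width: 55.5
```

Run:
```python
from h import *
plan(559.4,-350.4,9.2,84.9);print(sense()["wrist_force"])
```

```text
shift [np.float64(-16.9), np.float64(-0.9), np.float64(0.0)] turn z -0.08 tilt fix [ 0.17 -0.26 -0.  ] jaw 84.8 j6 -2.24 tcp [ 542.6 -347.9    9.3] t 51.5 w 55.5
[-1.8666691   2.63864053  7.84293597]
```

drive_tool([
  [-5,-0.2,0,0,0,0,30],
  [-5,-0.2,0,0,0,0,30],
  [-3,-0.2,0,0,0,0,30],
  [-1,0,0,0,0,0,30],
])

```text
t: 51.9
tcp_pos: [557.0, -350.1, 9.4]
ee_rot: [-0.143, -3.134, -0.005]
wrist_force: [-1.4, -0.1, 1.1]
grip_width: 55.8
```

drive_tool([
  [-2,0,0,0,0,0,30],
  [-2,0,0,0,0,0,30],
])

```text
t: 52.1
tcp_pos: [560.9, -350.5, 9.3]
ee_rot: [-0.142, -3.133, -0.005]
wrist_force: [-7.1, -0.2, 2.9]
grip_width: 56.2
```

Run:
```python
from h import *
plan(559.4,-350.4,9.2,84.9);print(sense()["wrist_force"])
```

```text
shift [np.float64(1.5), np.float64(-0.0), np.float64(0.1)] turn z -0.11 tilt fix [ 0.16 -0.33  0.  ] jaw 84.8 j6 -2.22 tcp [ 560.9 -350.5    9.3] t 52.1 w 56.2
[-7.11008253 -0.21210913  2.88883821]
```

drive_tool([
  [-1,0,0,0,0,0,30],
  [0,0,0,0,0,0,80],
  [0,0,0,0,0,0,80],
  [0,0,0,0,0,0,80],
  [0,0,-25,0,0,0,80],
])

```text
t: 52.6
tcp_pos: [559.8, -348.8, 31.1]
ee_rot: [-0.142, -3.127, -0.012]
wrist_force: [-0.1, 0.7, -0.4]
grip_width: 73.8
```

drive_tool([
  [0,0,-30,0,0,0,80],
  [20,0,-10,0,0,0,0],
  [30,0,0,0,0,0,0],
  [20,0,0,0,0,0,0],
  [4,0,0,0,0,0,0],
])

```text
t: 53.1
tcp_pos: [488.7, -344.5, 78.2]
ee_rot: [-0.14, -3.136, -0.001]
wrist_force: [-0.0, -0.2, -0.8]
grip_width: 43.6
```

drive_tool([
  [0,0,0,0,0,0,0],
  [0,0,0,0,0,0,0],
  [0,0,0,0,0,0,0],
])

```text
t: 53.4
tcp_pos: [490.1, -344.8, 78.6]
ee_rot: [-0.141, -3.138, -0.0]
wrist_force: [0.2, 0.3, 0.3]
grip_width: 19.6
```

Run:
```python
from h import *
plan(483,-343.7,9,84.9)
sc=eyes.grab_frame("scene");c=w2p([[550,-345,30]],"scene")[0].astype(int)
cv2.imwrite("pics/b1.png",cv2.resize(sc[c[1]-45:c[1]+45,c[0]-60:c[0]+60,::-1],(720,540),interpolation=cv2.INTER_CUBIC))
```

```text
shift [np.float64(7.2), np.float64(0.5), np.float64(69.6)] turn z -0.05 tilt fix [ 0.   -0.01  0.  ] jaw 84.8 j6 -2.3 tcp [ 490.1 -344.8   78.6] t 53.4 w 19.6
```

View pics/b1.png

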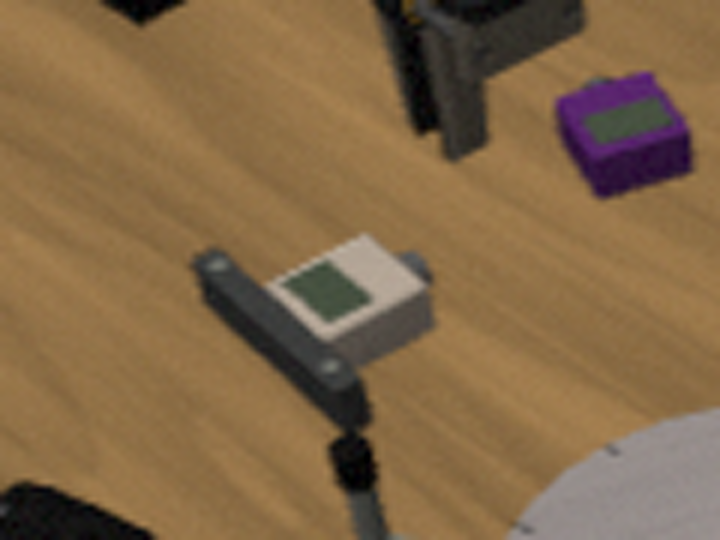

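The timer sits flush against the stop, its button at (415,268) out and free. Lower the closed fingers behind it.

drive_tool([
  [6,0.5,10,0,0,0,0],
  [0,0,25,0,0,0,0],
  [0,0,22,0,0,0,0],
  [0,0,8,0,0,0,0],
  [0,0,0,0,0,0,0],
])

```text
t: 53.95
tcp_pos: [484.5, -343.3, 9.3]
ee_rot: [-0.138, -3.138, -0.0]
wrist_force: [-0.3, -0.3, 0.8]
grip_width: 0.4
```

Run:
```python
from h import *
plan(508.3,-345.8,9,84.9);print(sense()["wrist_force"])
```

```text
shift [np.float64(-23.9), np.float64(-0.4), np.float64(0.3)] turn z 0.05 tilt fix [ 0.01 -0.02  0.  ] jaw 85.0 j6 -2.3 tcp [ 484.5 -343.3    9.3] t 54.0 w 0.4
[-0.25090462 -0.31328347  0.82724352]
```

drive_tool([
  [-8,0,0,0,0,0,0],
  [-7,0,0,0,0,0,0],
  [-4,0,0,0,0,0,0],
  [-2,0,0,0,0,0,0],
])

```text
t: 54.35
tcp_pos: [508.7, -346.6, 11.9]
ee_rot: [0.138, 3.136, -0.004]
wrist_force: [0.1, -0.2, 0.1]
grip_width: 0.4
```

drive_tool([
  [-2,0,0,0,0,0,0],
  [-2,0,0,0,0,0,0],
])

```text
t: 54.55
tcp_pos: [512.8, -347.1, 12.3]
ee_rot: [0.137, 3.137, -0.005]
wrist_force: [-3.4, 0.3, -0.6]
grip_width: 0.4
```

drive_tool([
  [-1.5,0,0,0,0,0,0],
  [-1.5,0,0,0,0,0,0],
])

```text
t: 54.75
tcp_pos: [514.8, -347.3, 12.3]
ee_rot: [-0.137, -3.138, 0.004]
wrist_force: [-3.3, 0.4, 1.8]
grip_width: 0.2
```

drive_tool([
  [-2,0,0.2,0,0,0,0],
  [-2,0,0.2,0,0,0,0],
])

```text
t: 54.95
tcp_pos: [515.0, -347.3, 12.2]
ee_rot: [-0.135, -3.128, 0.0]
wrist_force: [-11.0, 1.7, 8.9]
grip_width: 0.4
```

drive_tool([
  [-2.5,0,0.2,0,0,0,0],
  [-2.5,0,0.2,0,0,0,0],
])

```text
t: 55.15
tcp_pos: [514.9, -347.3, 12.3]
ee_rot: [-0.133, -3.116, -0.004]
wrist_force: [-12.8, 1.4, 9.3]
grip_width: 0.3
```

The force rose to 13 N with no further travel, so the button is fully in and the stop takes the push. Withdraw.

drive_tool([
  [5,0,0,0,0,0,0],
  [15,0,0,0,0,0,0],
  [15,0,0,0,0,0,0],
  [0,0,-30,0,0,0,0],
  [0,0,-40,0,0,0,0],
])

```text
t: 55.65
tcp_pos: [478.3, -341.2, 78.8]
ee_rot: [-0.135, -3.112, -0.017]
wrist_force: [-0.5, -0.9, -0.3]
grip_width: 0.4
```

drive_tool([
  [0,0,-40,0,0,0,0],
  [20,40,0,0,0,0,0],
  [20,40,0,0,0,0,0],
  [0,45,0,0,0,0,0],
  [0,45,0,0,0,0,0],
])

```text
t: 56.15
tcp_pos: [460.9, -173.8, 131.5]
ee_rot: [-0.151, -3.136, 0.007]
wrist_force: [0.9, 0.2, 0.4]
grip_width: 0.6
```

drive_tool([
  [0,45,0,0,0,0,0],
  [0,45,0,0,0,0,0],
  [0,30,0,0,0,0,0],
  [0,0,0,0,0,0,0],
])

```text
t: 56.55
tcp_pos: [474.6, -45.0, 132.7]
ee_rot: [0.145, 3.13, -0.004]
wrist_force: [-0.0, -1.3, 0.2]
grip_width: 0.5
```

Run:
```python
from h import *
plan(400,0,150)
for c in("top","scene"):
    a,v,im=ttfit(c);print(c,np.degrees(a),v)
    if c=="top":im0=im
t=im0[90:275,130:440,::-1];cv2.imwrite("pics/end.png",cv2.resize(t,(800,477),interpolation=cv2.INTER_CUBIC))
cv2.imwrite("pics/end_s.png",cv2.resize(im[60:240,80:320,::-1],(800,600),interpolation=cv2.INTER_CUBIC))
```

```text
shift [np.float64(78.3), np.float64(37.9), np.float64(-18.0)] turn z 0 tilt fix [-0.13  0.47 -0.  ] jaw 84.7 j6 -1.83 tcp [474.6 -45.  132.7] t 56.5 w 0.5
top 120.55032009552521 95.54311986001599
scene 120.32113697747289 44.15809285783878
```

View pics/end.png

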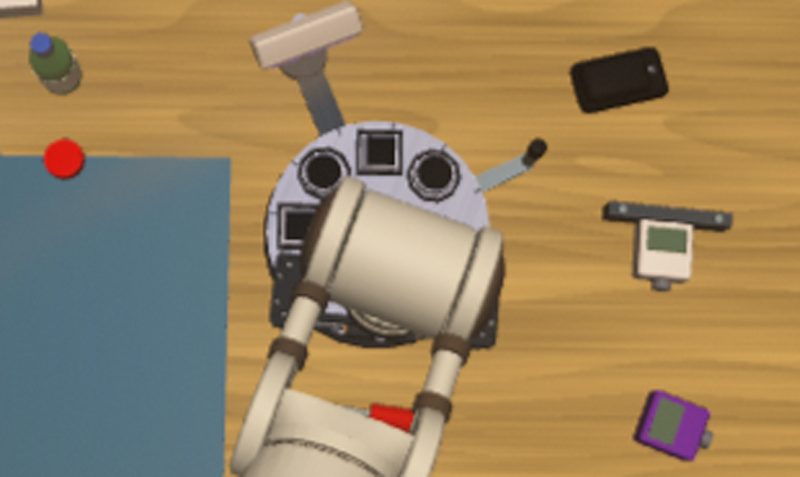

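View pics/end_s.png

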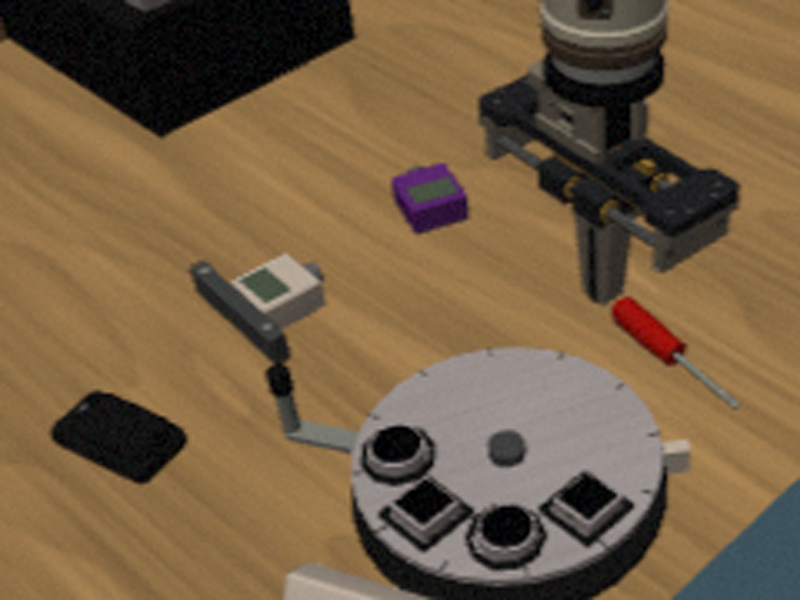

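The final views show four watches flat in their nests, the lever at rest, the timer flush at the stop with its button out again, and the mouse, bottle and screwdriver where they were.

```bash
python3 -c "
from plant import manip;print(manip.finish_job())"
```

```text
the job is handed in; nothing more can be done
None
```

The job is done and handed in at about 57 s on the robot's clock, out of 210 s.

- **Watches:** All four, two round and two square, went glass up into nests of their own outline. The last pictures show them flat.
- **Lever:** I made exactly four full strokes. Each ended at the end stop (9–13 N) and I let the lever come all the way back afterwards. After the strokes the camera fits put the turntable at about 30°, 60°, 90° and 120°. The last reading was 120.6° from the top camera and 120.3° from the scene camera, against 120° nominal.
- **Timer:** Only after the strokes did I set the white timer flush against the steel stop. I pushed its button until it would go no further: about 6 mm of travel, 13 N, with the stop taking the push. The last pictures show it still at the stop with the button out again.
- **Bystanders:** The mouse, bottle, screwdriver, purple timer and red disc look unmoved in the last pictures. The green disc was outside the final crops, and I did not go near it. I judged these by eye only.

No check failed. The two cameras disagreed by 1–3 mm, so I relied on the top camera, which agreed with the first grasp to within about 1 mm. While I lowered the second square watch it brushed a nest wall at about 3 N; I lifted it, re-centred it and seated it.

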